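# Unload and reload the horizontal borer

### The job

Slide the borer's clear guard fully open and press its orange ejector slide fully home, so that the dark drilled pull comes out of the holder; lay that pull flat, brass dots up, in the white finished-parts tray, next to the one already there. Lay every light blank from the stock tray flat in the borer's blue-ribbed infeed pockets, one to a pocket, and at the end slide the guard fully shut. Leave the earlier pull and everything else on the bench where it is.

Things in the scene. Friction and masses are not known exactly. Their poses are not given: they have to be found in the camera images.
- borer: Grey horizontal boring machine, fixed; place and yaw vary. Origin on the bench under the middle of its work opening; x to its rear (off the robot), y left. Opening x -100..100, y -135..135 mm; flat bed at height 55 mm; front and side walls 12 mm thick, 113 mm high; guard tracks on the sides up to 124 mm; motor housing at x 100..346, 113 mm high. Pockets in the near half, holder in the far half.
- holder_exit (a point): Open +y end of the holder, on the bed (height 55 mm), at borer x 35, y 0 mm. The holder: two red jaws along y, outer x 7.5..62.5, y -50..0 mm, with steel lips on top, 86 mm high, and a 14 mm slit between the lips. The bed beyond it (y 0..135) is clear; the pull comes out there.
- guard (a joint): Clear guard window with yellow edges that slides along its tracks over the opening, top face at height 120 mm: 0 = fully shut, 0.232 m = fully open (slid along the borer's +x, over the housing). About 1.5 N of friction; stays where it is left. It may start up to 40 mm open.
- guard_grip (a point): Middle of the top edge of the guard's black handle: an upright bar standing on the guard's front edge, 12 mm thick (along the borer's x), 90 mm long (along y), 34 mm high above the guard; this point at height 154 mm. Moves with the guard; at borer x -104 mm when shut.
- ejector (a joint): Spring ejector slide of the holder: 0 = at rest, 0.06 m = fully home; pressing moves it along the borer's +y. Spring about 3 N at rest and 8 N fully home; it springs back by itself when let go.
- ejector_tab (a point): Middle of the top of the ejector's orange thumb tab: 30 mm wide (x), 8 mm thick (y), 22 mm high, from 89 to 111 mm height; this point at the top, height 111 mm. At rest at borer x 35, y -55 mm. Press its -y face towards +y; it travels above the holder's lips, so fingertips stay above 88 mm. The bed behind it (-y) is clear.
- pull: Drilled drawer pull: dark wooden block 60 x 28 x 24 mm (long along its x) with two flush brass dots on top; origin at the centre of its underside. It starts inside the holder, long side along the borer's y, centre at borer x 35, y -20 mm; it can be seen through the slit but not lifted. The ejector pushes it 60 mm towards +y, clear of the holder.
- out_tray: White finished-parts tray, fixed, 180 x 130 x 24 mm, walls 5 mm, inner floor 5 mm above the bench; origin at the centre of its underside, long side along its x. An earlier pull lies in its +x end; the -x end is free.
- earlier_pull: A pull drilled earlier, the same as the other one, lying in the +x end of the finished-parts tray, crosswise; origin at the centre of its underside. Leave it there.
- stock_tray: Stock tray, fixed: a wooden slab 200 x 200 mm whose floor is 40 mm above the bench, with a green lip 8 mm high and 10 mm thick all round; origin at the centre of its underside. On the other side of the borer from the finished-parts tray; the sides swap.
- blank1: Undrilled pull blank, light wood, 60 x 28 x 24 mm (long along its x), 20 to 40 g, origin at the centre of its underside. Starts flat in the stock tray; two to four blanks are present, the others are absent (None).
- blank2: Undrilled pull blank, light wood, 60 x 28 x 24 mm (long along its x), 20 to 40 g, origin at the centre of its underside. Starts flat in the stock tray; two to four blanks are present, the others are absent (None).
- blank3: Undrilled pull blank, light wood, 60 x 28 x 24 mm (long along its x), 20 to 40 g, origin at the centre of its underside. Starts flat in the stock tray; two to four blanks are present, the others are absent (None).
- blank4: Undrilled pull blank, light wood, 60 x 28 x 24 mm (long along its x), 20 to 40 g, origin at the centre of its underside. Starts flat in the stock tray; two to four blanks are present, the others are absent (None).
- pocket0 (a point): Middle of the floor (the bed, height 55 mm) of infeed pocket 0, counted from the borer's -y side: 70 mm long (borer's x) by 52 mm wide (y), ribs 4 mm thick and 8 mm high around it. One blank fits, lying along the borer's x.
- pocket1 (a point): Middle of the floor (the bed, height 55 mm) of infeed pocket 1, counted from the borer's -y side: 70 mm long (borer's x) by 52 mm wide (y), ribs 4 mm thick and 8 mm high around it. One blank fits, lying along the borer's x.
- pocket2 (a point): Middle of the floor (the bed, height 55 mm) of infeed pocket 2, counted from the borer's -y side: 70 mm long (borer's x) by 52 mm wide (y), ribs 4 mm thick and 8 mm high around it. One blank fits, lying along the borer's x.
- pocket3 (a point): Middle of the floor (the bed, height 55 mm) of infeed pocket 3, counted from the borer's -y side: 70 mm long (borer's x) by 52 mm wide (y), ribs 4 mm thick and 8 mm high around it. One blank fits, lying along the borer's x.
- tape: Bystander: tape measure, yellow, 70 x 40 x 65 mm; leave it alone.
- sander: Bystander: cork sanding block, 110 x 65 x 24 mm; leave it alone.
- screwdriver: Bystander: screwdriver lying on the bench; leave it alone.
Mind the look-alikes: they are no part of the job. What is shaped like the blank3 but turquoise is not meant. Several things have the shape of the out_tray; the one meant has the colours described above.

How it is judged:
By the outcome, as a careful person would: the job done as asked, in the order asked, and still so for the second after the job is handed in, with the robot touching nothing.
Of blank1, blank2, blank3, blank4 only 2 to 4 are there at a start; the rules pass over those that are not, and their reading is None.
At some moment in a run one of blank1, blank2, blank3, blank4 may be knocked a few centimetres aside while the robot is not near it.
It also fails if it takes over 210 s, if anything falls off the work surface, if the arm or the gripper's body presses on something with over 40 N, if the wrist force passes 120 N, or if a joint passes its speed limit or range.

### The arm

A 6-joint arm with a two-finger parallel gripper is mounted at the origin on the work surface. World frame = base frame: x ahead of the robot, y to its left, z up, the work surface at z = 0. Lengths are in m, angles in rad, forces in N, time in s.
With the tool pointing down it reaches from about 0.325 to 0.9 m from the base axis. Payload 6.1 kg.
Tool frame: the origin (TCP) lies at the very end of the fingers, on their centre line; the grasp point (between the pads) lies 19 mm behind it; z points along the fingers, y is the line along which they close (so a half turn about z gives the same grasp; the last joint's range is limited). The gripper opens to 85 mm and grips with 20 to 120 N. Pads are 22 mm wide; open, the fingers measure 114 mm over their backs; the gripper's body (76 mm by 85 mm) begins 54 mm behind the grasp point. The pads swing forward as they close: fully open they stand 13 mm farther back than shut.
Start: joints at [-1.237, 0.22, 1.526, -0, 1.395, -0.126], TCP at [0.277, -0.56, 0.231] pointing down, gripper open.
Joint ranges: [-2.98, 2.98], [-0.91, 2.08], [0.09, 2.57], [-1.24, 4.39], [0.2, 2.65], [-2.68, 2.68]. Speed limits (rad/s): [2.57, 2.57, 3.01, 3.14, 3.14, 3.14].

### API

Orientations are given as a unit quaternion [x, y, z, w].
In Python, from cell import bot, imaging gives the robot as it stands.
- The arm moves only by the tool hand_motion, called after ">>>" as a command line: name --argument value ..., lists and objects as JSON in quotes. Schema: {"type":"object","properties":{"deltas":{"type":"array","items":{"type":"array","prefixItems":[{"type":"array","items":{"type":"number"},"minItems":3,"maxItems":3},{"type":"array","items":{"type":"number"},"minItems":3,"maxItems":3}],"minItems":2,"maxItems":2},"minItems":1,"maxItems":10},"jaw":{"type":"number"},"squeeze":{"type":"number"},"only":{"type":"string"},"quiet":{"type":"boolean"},"lines":{"type":"string"}},"required":["deltas"],"additionalProperties":false}. deltas is a list of rows, 1 to 10 of them, each written [[dx, dy, dz], [rx, ry, rz]]: dx, dy, dz in units of 100 mm, then a rotation vector rx, ry, rz in rad; each row is the pose to reach, as a shift and turn from the pose commanded when the call began, along the tool's axes at that moment; what a row does not reach only later rows make up. A row lasts 1/10 s, in which the tool goes at most 0.05 m and 0.15 rad, less where a joint would pass 70% of its speed; a pose out of reach is approached as far as the arm can. jaw is the finger opening in m, set as the call begins (left out keeps the last). The fingers move at their own pace and stop on an object; squeeze is the grip in N (left out, the last holds). Time passes only in rows, so rows that do not move let the fingers close. The tool returns the time, the measured TCP pose, the force, the opening and the grip force at its end. only (a regular expression) keeps the lines of the reply that match it, lines (a string "A,B") keeps lines A to B, and quiet returns only ok. Input that does not fit is refused with a message, and nothing moves.
- bot.get_obs(): the state, without advancing time (a new reading comes with each control period).
- imaging.grab_frame(name): name is "scene" or "top" or "wrist"; returns the picture (400x640x3 uint8, red, green, blue); there is no depth.
- imaging.camera_model(name): a dict with "mtx" (3x3 intrinsics, pixels), "view" (4x4, takes a point from world to camera coordinates); the wrist camera has in their place "T_tool_cam" (4x4, takes a point from camera to tool coordinates, whose origin is the TCP and whose axes are the flange's). Camera axes: x right, y down, z forward; pixel columns grow to the right and rows downward; lengths in m; the calibration is good to about 2 mm. A picture is of the moment at which its call begins: read the wrist's pose just before it. camera_model takes no time and is no camera call.
- bot.sign_off(): hands the job in; it is judged then, once.
The state is a dict: "time": time; "joints": joint angles; "qvel": joint speeds; "tau": joint torques, N m; "position": TCP position; "tool_rot": TCP orientation; "force": force on the tool from outside, world axes, zero at the start; "wrist_torque": the same for the moment, N m; "finger_gap": finger opening in m; "grip_force": force on a finger pad.
Only numpy, scipy, OpenCV 4.12 (cv2) and the standard library are available. Lean on these libraries where they do the work, as an engineer would, in place of code of your own. Each camera call takes 0.05 s, during which the arm holds its last target. There are 200 camera calls.

## Working session

There is one attempt and no reset: what is moved stays moved. The work goes in short steps, Python scripts to look and compute and a tool call to move; the robot and the scene stay as the last step left them, time stands still between calls to the robot, and variables do not carry over. Pictures are saved under pics/ and viewed, at most 14 in all, crops included, and the job is handed in when it is done.

```bash
mkdir -p pics; ls; python3 - <<'E'
from cell import bot, imaging
import cv2
for n in("top","scene"):
    im=imaging.grab_frame(n); cv2.imwrite(f"pics/{n}0.png",im[:,:,::-1])
    m=imaging.camera_model(n); print(n,m["mtx"].round(1).tolist(),m["view"].round(3).tolist())
print(imaging.camera_model("wrist"))
o=bot.get_obs();print(o)
E
```

```text
pics
top [[411.9, 0.0, 324.6], [0.0, 411.9, 198.0], [0.0, 0.0, 1.0]] [[0.148, -0.989, 0.003, -0.048], [-0.969, -0.145, -0.199, 0.512], [0.198, 0.027, -0.98, 1.03], [0.0, 0.0, 0.0, 1.0]]
scene [[386.4, 0.0, 315.4], [0.0, 386.4, 202.1], [0.0, 0.0, 1.0]] [[-0.254, 0.967, -0.014, 0.121], [0.691, 0.171, -0.702, -0.24], [-0.676, -0.188, -0.712, 1.518], [0.0, 0.0, 0.0, 1.0]]
{'mtx': array([[275.56168528,   0.        , 316.68993649],
       [  0.        , 275.56168528, 198.70087054],
       [  0.        ,   0.        ,   1.        ]]), 'T_tool_cam': array([[-5.84712689e-04, -9.59763558e-01, -2.80808780e-01,
         7.13480914e-02],
       [ 9.99999147e-01, -2.33274648e-04, -1.28494445e-03,
        -1.18518687e-03],
       [ 1.16773729e-03, -2.80809292e-01,  9.59762876e-01,
        -1.43186536e-01],
       [ 0.00000000e+00,  0.00000000e+00,  0.00000000e+00,
         1.00000000e+00]])}
{'time': 0.1, 'joints': array([-1.23706579e+00,  2.21152080e-01,  1.52750074e+00,  1.65639470e-05,
        1.39470291e+00, -1.26064803e-01]), 'qvel': array([ 0.00117377,  0.00066804, -0.00391488, -0.00147229,  0.00075933,
       -0.00022779]), 'tau': array([ 4.56331900e-04, -4.98244429e+01, -3.90545976e+01, -2.80133354e-04,
        5.69937067e-03, -3.32738944e-05]), 'position': array([ 0.27719385, -0.55955905,  0.23030352]), 'tool_rot': array([ 9.73689673e-01,  2.27876378e-01, -8.32592217e-05, -8.77632296e-04]), 'force': array([-0.02653659,  0.03087713,  0.17122356]), 'wrist_torque': array([ 0.03118793,  0.00667165, -0.05012858]), 'grip_force': 0.0, 'finger_gap': 0.08507729971514497}
```

View pics/top0.png

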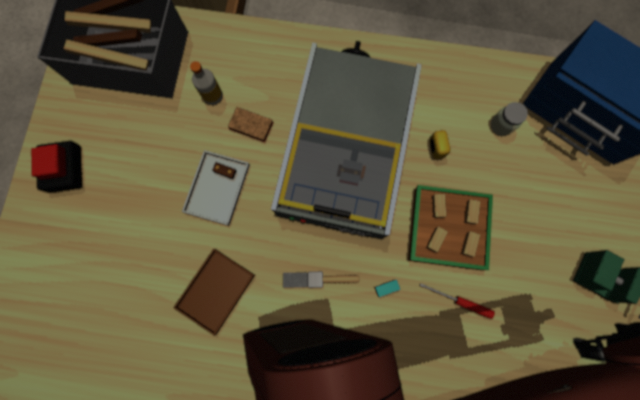

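View pics/scene0.png

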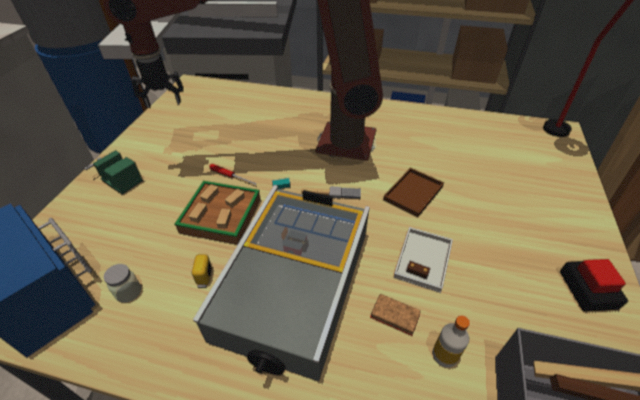

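The top view shows the borer at about (345,140), the stock tray with four blanks at (452,228), the white tray at (217,190) with the earlier pull in its far end, and a turquoise decoy at (387,288). I'll zoom in for precise pixels.

```bash
cat > h.py <<'E'
import numpy as np, cv2
from scipy.spatial.transform import Rotation as R
from cell import bot, imaging
def save(im,name,box=None,s=1):
    if box: im=im[box[1]:box[3],box[0]:box[2]]
    cv2.imwrite(f"pics/{name}.png",cv2.resize(im,None,fx=s,fy=s,interpolation=cv2.INTER_CUBIC)[:,:,::-1])
def cam(name,obs=None):
    m=imaging.camera_model(name)
    if name=="wrist":
        T=np.eye(4);T[:3,:3]=R.from_quat(obs["tool_rot"]).as_matrix();T[:3,3]=obs["position"]
        return m["mtx"],np.linalg.inv(T@m["T_tool_cam"])
    return m["mtx"],m["view"]
def world(c,uv,z):
    K,V=c; d=V[:3,:3].T@np.linalg.inv(K)@np.c_[np.atleast_2d(uv),np.ones(len(np.atleast_2d(uv)))].T
    o=-V[:3,:3].T@V[:3,3]
    return (o[:,None]+d*((z-o[2])/d[2])).T
def proj(c,P):
    K,V=c;p=V[:3,:3]@np.atleast_2d(P).T+V[:3,3:4];q=K@p;return (q[:2]/q[2]).T
def delta(pos,yaw):
    "rows delta in tool axes to reach pos with tool down, world yaw of the finger-closing line (y axis)"
    o=bot.get_obs();Q=R.from_quat(o["tool_rot"]).as_matrix()
    d=Q.T@(np.array(pos)-o["position"])
    y=np.array([np.cos(yaw),np.sin(yaw),0]);best=None
    for s in(1,-1):
        z=np.array([0,0,-1.]);G=np.c_[np.cross(s*y,z),s*y,z]
        rv=R.from_matrix(Q.T@G).as_rotvec()
        if best is None or np.linalg.norm(rv)<np.linalg.norm(best):best=rv
    print("delta",d.round(4),best.round(3),"j",o["joints"].round(2),"p",o["position"].round(4))
E
python3 - <<'E'
from h import *
im=cv2.imread("pics/top0.png")[:,:,::-1]
save(im,"topc",(175,35,500,275),2.46)
c=cam("top")
hsv=cv2.cvtColor(np.ascontiguousarray(im),cv2.COLOR_RGB2HSV)
# blanks: light wood within stock tray
box=np.zeros(im.shape[:2],np.uint8);box[192:264,417:488]=1
m=((hsv[...,2]>135)&(box>0)).astype(np.uint8)
n,l,st,ce=cv2.connectedComponentsWithStats(m)
for i in range(1,n):
    if st[i,4]>40:
        w=world(c,np.argwhere(l==i)[:,::-1],.064)[:,:2]
        r=cv2.minAreaRect((w*1000).astype(np.float32));print("blank",w.mean(0).round(4),np.round(r,1) if 0 else r,st[i,4])
E
```

```text
(no output)
```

View pics/topc.png

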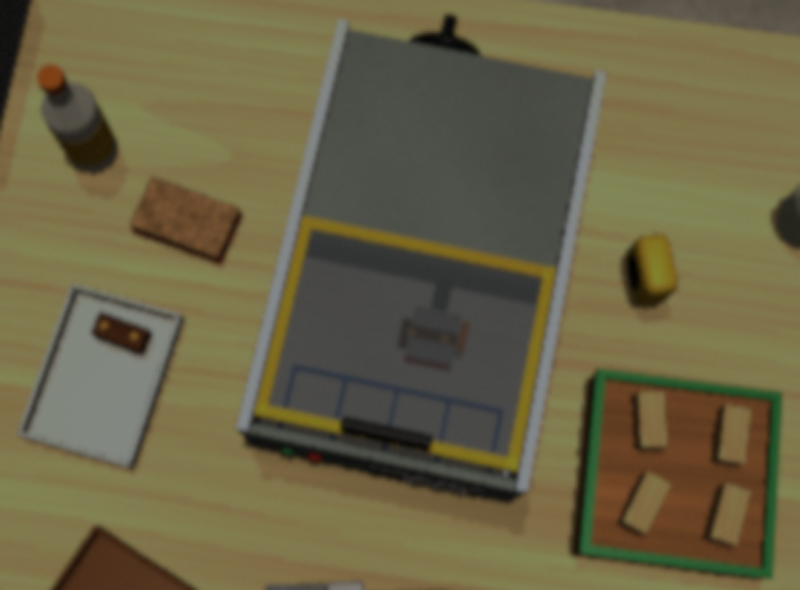

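The crop shows the borer tracks (corners 342,22 / 600,75 / 525,487 / 243,432), the guard almost shut, the white tray corners (75,290 / 183,316 / 132,467 / 22,436) and four blanks. Next I fit poses to these.

```bash
python3 - <<'E'
from h import *
from scipy.optimize import least_squares
im=cv2.imread("pics/top0.png")[:,:,::-1]
c=cam("top")
f=lambda L:np.array(L)/2.46+[175-.3,35-.3]
def fit(uv,z,model,x0):
    w=world(c,f(uv),z)[:,:2];model=np.array(model)
    def T(p): return model@np.array([[np.cos(p[2]),np.sin(p[2])],[-np.sin(p[2]),np.cos(p[2])]])+p[:2]
    r=least_squares(lambda p:(T(p)-w).ravel(),[*w.mean(0),x0]);print(r.x.round(4),"res mm",(r.fun.reshape(-1,2)*1000).round(1).tolist());return r.x
b=fit([(342,22),(600,75),(525,487),(243,432)],.124,[(.346,.147),(.346,-.147),(-.112,-.147),(-.112,.147)],0)
g=world(c,f([(306,217),(553,268),(512,468),(258,413)]),.12)[:,:2]
print("guard corners in borer",((g-b[:2])@np.array([[np.cos(b[2]),-np.sin(b[2])],[np.sin(b[2]),np.cos(b[2])]])).round(4).tolist())
fit([(75,290),(183,316),(132,467),(22,436)],.024,[(.09,.065),(.09,-.065),(-.09,-.065),(-.09,.065)],0)
fit([(598,370),(780,395),(770,577),(578,555)],.048,[(.1,.1),(.1,-.1),(-.1,-.1),(-.1,.1)],0)
print("earlier",world(c,f([(122,333)]),.029))
hsv=cv2.cvtColor(np.ascontiguousarray(im),cv2.COLOR_RGB2HSV)
R0=im[192:264,417:488,1];m=(R0>85).astype(np.uint8);print(np.percentile(R0,[5,50,80,90,95]))
n,l,st,ce=cv2.connectedComponentsWithStats(m)
for i in range(1,n):
    if st[i,4]>80:
        w=world(c,np.argwhere(l==i)[:,::-1]+[417,192],.064)[:,:2]
        r=cv2.minAreaRect((w*1000).astype(np.float32));v=np.linalg.svd(w-w.mean(0))[2][0];print("blank",w.mean(0).round(4),"yaw",np.arctan2(v[1],v[0]).round(3),r[1],st[i,4])
E
```

```text
[ 0.5541 -0.0033 -0.0609] res mm [[0.6, 6.1], [3.3, -6.1], [-4.4, -5.6], [0.5, 5.6]]
guard corners in borer [[0.1221, 0.1305], [0.1208, -0.1297], [-0.0915, -0.1258], [-0.0898, 0.1318]]
[ 0.5047  0.3222 -0.1251] res mm [[5.0, 2.3], [0.6, -1.6], [-3.1, -2.5], [-2.5, 1.7]]
[ 0.4881 -0.31    0.0139] res mm [[0.8, 2.6], [2.0, -1.1], [-3.5, -1.1], [0.7, -0.4]]
earlier [[0.55477281 0.3099229  0.029     ]]
[ 47.   65.   90.  105.9 108. ]
blank [ 0.5385 -0.2703] yaw -2.98 (55.3250732421875, 25.470327377319336) 216
blank [ 0.5353 -0.3575] yaw 3.101 (25.787206649780273, 57.929710388183594) 221
blank [ 0.4495 -0.2731] yaw 2.776 (25.712657928466797, 57.55936813354492) 235
blank [ 0.4506 -0.3601] yaw 2.958 (26.003067016601562, 57.55642318725586) 233
blank [ 0.3937 -0.273 ] yaw -1.543 (7.827409267425537, 111.17249298095703) 116
```

```bash
cat >> h.py <<'E'
B=np.array([.5541,-.0033,-.0609])
def bw(x,y,z=0): # borer to world
    c,s=np.cos(B[2]),np.sin(B[2]);return np.array([B[0]+c*x-s*y,B[1]+s*x+c*y,z])
def wb(p):
    c,s=np.cos(B[2]),np.sin(B[2]);d=np.atleast_2d(p)[:,:2]-B[:2];return np.c_[d[:,0]*c+d[:,1]*s,-d[:,0]*s+d[:,1]*c]
E
python3 - <<'E'
from h import *
delta(bw(-.09,0,.30),B[2])
E
```

```text
delta [ 0.4169 -0.4205 -0.0689] [-1.00e-03 -1.00e-03 -1.05e+00] j [-1.24  0.22  1.53  0.    1.39 -0.13] p [ 0.2772 -0.5596  0.2303]
```

The rows are not in the units I measure in: shifts go in units of 100 mm. I convert before sending: -0.365 m is -3.65, 0.365 m is 3.65.

>>> hand_motion --deltas '[[[0.4, -0.4, -0.5], [0, 0, 0]], [[0.8, -0.8, -0.69], [0, 0, -0.1]], [[1.2, -1.2, -0.69], [0, 0, -0.2]], [[1.55, -1.55, -0.69], [0, 0, -0.3]], [[1.9, -1.9, -0.69], [0, 0, -0.45]], [[2.25, -2.25, -0.69], [0, 0, -0.6]], [[2.6, -2.6, -0.69], [0, 0, -0.7]], [[2.95, -2.95, -0.69], [0, 0, -0.8]], [[3.3, -3.3, -0.69], [0, 0, -0.9]], [[3.65, -3.65, -0.69], [0, 0, -0.95]]]' --jaw 0.05 --squeeze 40

```text
time: 1.1
position: [0.4315, -0.1016, 0.3002]
tool_rot: [0.761, 0.649, 0.0, 0.0]
force: [0.1, -0.5, -0.1]
finger_gap: 0.0496
grip_force: 0.0
```

```bash
python3 - <<'E'
from h import *
delta(bw(-.09,0,.30),B[2])
E
```

```text
delta [0.1076 0.0161 0.0002] [ 0.     0.    -0.097] j [-0.41 -0.27  1.88  0.    1.53 -0.25] p [ 0.4315 -0.1016  0.3002]
```

Converted, 0.1076 m is 1.076, 0.085 m is 0.85.

>>> hand_motion --deltas '[[[0.45, 0.06, 0], [0, 0, -0.05]], [[0.85, 0.12, 0], [0, 0, -0.097]], [[1.076, 0.16, 0], [0, 0, -0.097]], [[1.076, 0.16, 0], [0, 0, -0.097]]]'

```text
time: 1.5
position: [0.4646, 0.0027, 0.2998]
tool_rot: [0.728, 0.686, 0.0, -0.001]
force: [-0.3, -0.9, -0.0]
finger_gap: 0.05
grip_force: 0.0
```

```bash
python3 - <<'E'
from h import *
o=bot.get_obs();im=imaging.grab_frame("wrist");save(im,"w1",None,1.25);np.save("w1.npy",np.r_[o["position"],o["tool_rot"]])
print(o["position"])
c=cam("wrist",o)
for h in(-.104,-.09):print(proj(c,bw(h,0,.154)),proj(c,bw(h,.045,.154)),proj(c,bw(h,-.045,.154)))
E
```

```text
[0.46464305 0.0026982  0.29983811]
[[304.26402177 188.73541932]] [[303.74198382 146.57445013]] [[304.74379323 227.48285057]]
[[317.21202947 188.74507484]] [[317.26033405 146.58340115]] [[317.16763594 227.49306947]]
```

View pics/w1.png

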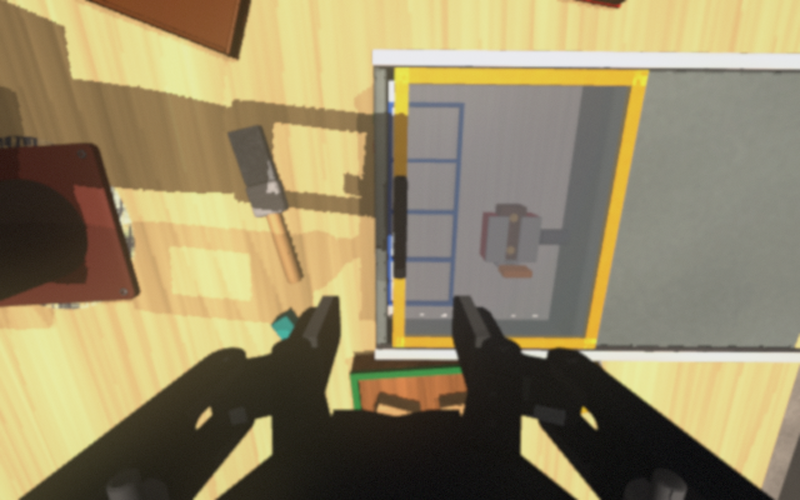

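The wrist view shows the handle at about (400,227), spanning rows 176–277, the track front corners at (374,50) and (377,360), and the ribs and holder through the window. I'll refine the borer pose from this.

```bash
python3 - <<'E'
from h import *
a=np.load("w1.npy");c=cam("wrist",dict(position=a[:3],tool_rot=a[3:]))
f=lambda L:np.array(L)/1.25
def p(n,L,z):
    w=world(c,f(L),z);print(n,"W",w[:,:2].round(4).tolist(),"B",wb(w).round(4).tolist())
p("track outer",[(374,50),(377,360),(799,53),(799,361)],.124)
p("track inner",[(380,67),(380,350),(799,69),(799,349)],.124)
p("handle",[(400,176),(400,277),(407,227),(393,227)],.154)
p("guard",[(396,69),(648,70),(598,348),(393,347)],.12)
p("ribs rear",[(463,103),(452,303),(461,160),(457,212),(454,259)],.063)
p("lips",[(485,212),(485,262),(541,262),(541,212)],.086)
p("tab",[(516,266)],.111)
print(R.from_quat(a[3:]).as_matrix()[:,1])
E
```

```text
track outer W [[0.4547, 0.1538], [0.435, -0.1401], [0.8056, 0.1303], [0.8836, -0.1682]] B [[-0.1087, 0.1508], [-0.1106, -0.1438], [0.2429, 0.1487], [0.3389, -0.1445]]
track inner W [[0.4588, 0.1409], [0.439, -0.1282], [0.8088, 0.1182], [0.8797, -0.1534]] B [[-0.1039, 0.1381], [-0.1073, -0.1317], [0.2468, 0.1367], [0.3341, -0.13]]
handle W [[0.4702, 0.0528], [0.4651, -0.0359], [0.4737, 0.0095], [0.4617, 0.0102]] B [[-0.0872, 0.0509], [-0.0868, -0.0379], [-0.081, 0.0079], [-0.093, 0.0079]]
guard W [[0.4721, 0.1393], [0.6855, 0.1256], [0.6708, -0.1422], [0.4528, -0.1279]] B [[-0.0906, 0.1374], [0.1233, 0.1367], [0.125, -0.1315], [-0.0936, -0.1306]]
ribs rear W [[0.5393, 0.1151], [0.5247, -0.1079], [0.5368, 0.0586], [0.5319, 0.0027], [0.5279, -0.0523]] B [[-0.022, 0.1173], [-0.0229, -0.1062], [-0.021, 0.0608], [-0.0225, 0.0046], [-0.0232, -0.0505]]
lips W [[0.5574, 0.0053], [0.558, -0.05], [0.619, -0.0537], [0.6159, 0.0017]] B [[0.0027, 0.0088], [0.0068, -0.0464], [0.0679, -0.0464], [0.0614, 0.0088]]
tab W [[0.5833, -0.0475]] B [[0.0318, -0.0423]]
[ 9.98216227e-01 -5.96973536e-02 -7.67698502e-04]
```

```bash
sed -i 's/^B=.*/B=np.array([.5553,.0002,-.0635])/' h.py; python3 - <<'E'
from h import *
delta([.4677,.0085,.130],B[2])
E
```

```text
delta [0.0075 0.0031 0.1698] [-0.001  0.     0.003] j [-0.17 -0.21  1.83 -0.    1.52 -0.11] p [0.4643 0.0012 0.2998]
```

Converted, 0.17 m is 1.7, 0.16 m is 1.6.

>>> hand_motion --deltas '[[[0.07, 0.03, 0.45], [0, 0, 0]], [[0.07, 0.03, 0.9], [0, 0, 0]], [[0.07, 0.03, 1.3], [0, 0, 0]], [[0.07, 0.03, 1.6], [0, 0, 0]], [[0.07, 0.03, 1.7], [0, 0, 0]], [[0.07, 0.03, 1.7], [0, 0, 0]]]'

```text
time: 2.15
position: [0.4666, 0.006, 0.129]
tool_rot: [0.73, 0.684, -0.001, -0.001]
force: [-0.5, -0.8, 0.1]
finger_gap: 0.05
grip_force: 0.0
```

>>> hand_motion --deltas '[[[0, 0, 0], [0, 0, 0]], [[0, 0, 0], [0, 0, 0]], [[0, 0, 0], [0, 0, 0]], [[0, 0, 0], [0, 0, 0]], [[0, 0, 0], [0, 0, 0]], [[0, 0, 0], [0, 0, 0]]]' --jaw 0.004 --squeeze 40

```text
time: 2.75
position: [0.4694, 0.0065, 0.1324]
tool_rot: [0.729, 0.684, 0.001, 0.002]
force: [-1.6, -1.0, 5.2]
finger_gap: 0.0114
grip_force: 41.1
```

>>> hand_motion --deltas '[[[0, 0.2, -0.03], [0, 0, 0]], [[0, 0.5, -0.03], [0, 0, 0]], [[0, 0.8, -0.03], [0, 0, 0]], [[0, 1.1, -0.03], [0, 0, 0]], [[0, 1.4, -0.03], [0, 0, 0]], [[0, 1.65, -0.03], [0, 0, 0]], [[0, 1.85, -0.03], [0, 0, 0]], [[0, 2, -0.03], [0, 0, 0]], [[0, 2.1, -0.03], [0, 0, 0]], [[0, 2.1, -0.03], [0, 0, 0]]]'

```text
time: 3.75
position: [0.6782, -0.0079, 0.1325]
tool_rot: [0.73, 0.684, -0.001, 0.001]
force: [1.7, -5.5, -4.5]
finger_gap: 0.0111
grip_force: 42.2
```

Converted, 0.01 m is 0.1, 0.008 m is 0.08.

>>> hand_motion --deltas '[[[0, 0.04, 0], [0, 0, 0]], [[0, 0.08, 0], [0, 0, 0]], [[0, 0.1, 0], [0, 0, 0]], [[0, 0.1, 0], [0, 0, 0]]]'

```text
time: 4.15
position: [0.683, -0.0082, 0.1325]
tool_rot: [0.729, 0.684, -0.004, -0.003]
force: [-18.4, -5.5, 4.8]
finger_gap: 0.0115
grip_force: 43.9
```

```bash
python3 -c "
from h import *
o=bot.get_obs();print(o['position'],wb(o['position']),o['force'])"
```

```text
[ 0.68298727 -0.00820998  0.13247386] [[ 0.12796359 -0.00029033]] [-18.37928433  -5.49109057   4.83521091]
```

Converted, -0.005 m is -0.05.

>>> hand_motion --deltas '[[[0, -0.05, 0], [0, 0, 0]], [[0, -0.05, 0], [0, 0, 0]], [[0, -0.05, 0], [0, 0, 0]], [[0, -0.05, 0], [0, 0, 0]]]' --jaw 0.05

```text
time: 4.55
position: [0.6831, -0.0066, 0.134]
tool_rot: [0.729, 0.684, 0.001, 0.0]
force: [0.3, -0.0, 0.8]
finger_gap: 0.0497
grip_force: 0.0
```

>>> hand_motion --deltas '[[[0, 0, -0.4], [0, 0, 0]], [[0, 0, -0.8], [0, 0, 0]], [[0, -0.4, -1.2], [0, 0, 0]], [[0, -0.8, -1.4], [0, 0, 0]], [[0, -1.2, -1.4], [0, 0, 0]], [[0, -1.5, -1.4], [0, 0, 0]], [[0, -1.5, -1.4], [0, 0, 0]]]'

```text
time: 5.25
position: [0.5304, 0.0033, 0.274]
tool_rot: [0.729, 0.684, 0.0, 0.0]
force: [0.6, 1.2, 0.0]
finger_gap: 0.0498
grip_force: 0.0
```

```bash
python3 - <<'E'
from h import *
o=bot.get_obs();im=imaging.grab_frame("wrist");save(im,"w2",None,1.25);np.save("w2.npy",np.r_[o["position"],o["tool_rot"]])
c=cam("wrist",o)
for n,p in dict(tab=bw(.035,-.055,.111),exit=bw(.035,0,.055),p0=bw(-.06,-.084,.055)).items():print(n,(proj(c,p)*1.25).round())
E
```

```text
tab [[459. 288.]]
exit [[453. 220.]]
p0 [[366. 293.]]
```

View pics/w2.png

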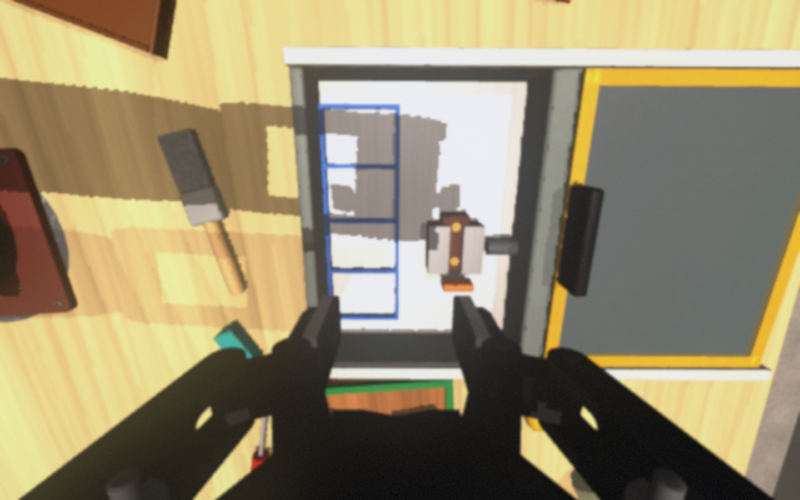

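The guard is fully open over the housing; the tab is at about (457,285) against the predicted (459,288), and the pocket ribs and the pull in the holder are clearly visible. Next: pocket centres and the ejector approach.

```bash
python3 - <<'E'
from h import *
a=np.load("w2.npy");c=cam("wrist",dict(position=a[:3],tool_rot=a[3:]))
f=lambda L:np.array(L)/1.25
def p(n,L,z):
    w=world(c,f(L),z);print(n,"B",(wb(w)*1000).round(1).tolist())
p("ribs rear",[(398,105),(398,166),(398,219),(398,269),(397,317)],.063)
p("ribs front",[(321,105),(325,166),(329,219),(331,269),(335,317)],.063)
p("lips",[(428,221),(428,272),(485,272),(485,221)],.086)
p("tab",[(457,282),(457,290)],.111)
p("dots",[(457,227),(455,261)],.079)
p("track outer",[(285,48),(800,48),(770,378),(310,378)],.124)
delta(bw(.035,-.09,.097),B[2])
E
```

```text
ribs rear B [[-23.7, 113.3], [-23.6, 56.6], [-23.6, 2.6], [-23.5, -52.8], [-24.6, -110.6]]
ribs front B [[-97.2, 113.3], [-96.7, 56.6], [-95.7, 2.7], [-96.5, -52.7], [-95.1, -110.6]]
lips B [[5.7, 5.3], [7.0, -47.8], [65.3, -47.8], [61.5, 5.2]]
tab B [[32.4, -48.8], [32.8, -57.0]]
dots B [[35.6, -2.3], [35.3, -38.3]]
track outer B [[-109.8, 146.7], [280.7, 146.5], [346.9, -146.3], [-111.4, -145.9]]
delta [-0.0913  0.0579  0.1773] [ 0.002  0.    -0.   ] j [-0.14 -0.03  1.72  0.    1.45 -0.08] p [0.5322 0.003  0.2741]
```

Converted, 0.177 m is 1.77, 0.17 m is 1.7.

>>> hand_motion --deltas '[[[-0.45, 0.2, 0], [0, 0, 0]], [[-0.85, 0.45, 0], [0, 0, 0]], [[-0.92, 0.58, 0.4], [0, 0, 0]], [[-0.92, 0.58, 0.8], [0, 0, 0]], [[-0.92, 0.58, 1.2], [0, 0, 0]], [[-0.92, 0.58, 1.5], [0, 0, 0]], [[-0.92, 0.58, 1.7], [0, 0, 0]], [[-0.92, 0.58, 1.77], [0, 0, 0]], [[-0.92, 0.58, 1.77], [0, 0, 0]]]' --jaw 0 --squeeze 20

```text
time: 6.2
position: [0.5849, -0.0928, 0.095]
tool_rot: [0.729, 0.684, -0.0, -0.001]
force: [-0.2, -1.5, 0.2]
finger_gap: 0.0002
grip_force: 0.0
```

```bash
python3 -c "
from h import *
delta(bw(.035,-.01,.097),B[2])"
```

```text
delta [ 0.0809 -0.0005 -0.0019] [-0.002 -0.    -0.001] j [-0.29  0.28  1.73  0.    1.14 -0.23] p [ 0.5849 -0.0928  0.095 ]
```

Converted, 0.084 m is 0.84, 0.08 m is 0.8.

>>> hand_motion --deltas '[[[0.1, 0, -0.02], [0, 0, 0]], [[0.2, 0, -0.02], [0, 0, 0]], [[0.3, 0, -0.02], [0, 0, 0]], [[0.4, 0, -0.02], [0, 0, 0]], [[0.5, 0, -0.02], [0, 0, 0]], [[0.6, 0, -0.02], [0, 0, 0]], [[0.68, 0, -0.02], [0, 0, 0]], [[0.74, 0, -0.02], [0, 0, 0]], [[0.8, 0, -0.02], [0, 0, 0]], [[0.84, 0, -0.02], [0, 0, 0]]]'

```text
time: 7.2
position: [0.592, -0.0127, 0.1006]
tool_rot: [0.729, 0.685, -0.001, 0.005]
force: [-0.4, -27.3, 3.0]
finger_gap: 0.0002
grip_force: 13.8
```

>>> hand_motion --deltas '[[[0.03, 0, 0], [0, 0, 0]], [[0.03, 0, 0], [0, 0, 0]], [[0.03, 0, 0], [0, 0, 0]]]'

```text
time: 7.5
position: [0.592, -0.0127, 0.1006]
tool_rot: [0.729, 0.684, -0.003, 0.006]
force: [0.6, -26.4, 2.8]
finger_gap: -0.0
grip_force: 13.5
```

```bash
python3 -c "
from h import *
delta(bw(.035,-.01,.097),B[2])
print(wb(bot.get_obs()['position']))"
```

```text
delta [ 0.0006 -0.0025  0.0036] [ 0.005  0.012 -0.001] j [-0.15  0.27  1.73 -0.01  1.14 -0.08] p [ 0.592  -0.0127  0.1006]
[[ 0.0374391  -0.01054204]]
```

Converted, -0.04 m is -0.4, -0.12 m is -1.2.

>>> hand_motion --deltas '[[[-0.2, 0, 0], [0, 0, 0]], [[-0.5, 0, 0], [0, 0, 0]], [[-0.85, 0, 0], [0, 0, 0]], [[-0.9, 0, -0.4], [0, 0, 0]], [[-0.9, 0, -0.9], [0, 0, 0]], [[-0.5, 0, -1.2], [0, 0, 0]], [[-0.1, 0, -1.2], [0, 0, 0]], [[0.3, 0, -1.2], [0, 0, 0]], [[0.44, 0, -1.2], [0, 0, 0]], [[0.44, 0, -1.2], [0, 0, 0]]]' --jaw 0.06

```text
time: 8.5
position: [0.593, 0.0407, 0.2187]
tool_rot: [0.728, 0.686, 0.0, -0.0]
force: [-0.2, -0.3, -0.4]
finger_gap: 0.06
grip_force: 0.0
```

```bash
python3 - <<'E'
from h import *
o=bot.get_obs();im=imaging.grab_frame("wrist");save(im,"w3",(150,60,550,340),2);np.save("w3.npy",np.r_[o["position"],o["tool_rot"]])
c=cam("wrist",o);print(((proj(c,bw(.035,.04,.079))-[150,60])*2).round())
delta(bw(.035,.04,.075),B[2])
E
```

```text
[[335. 264.]]
delta [-0.0011 -0.0002  0.1435] [0.    0.    0.002] j [-0.07  0.16  1.62 -0.    1.36 -0.01] p [0.593  0.039  0.2185]
```

View pics/w3.png

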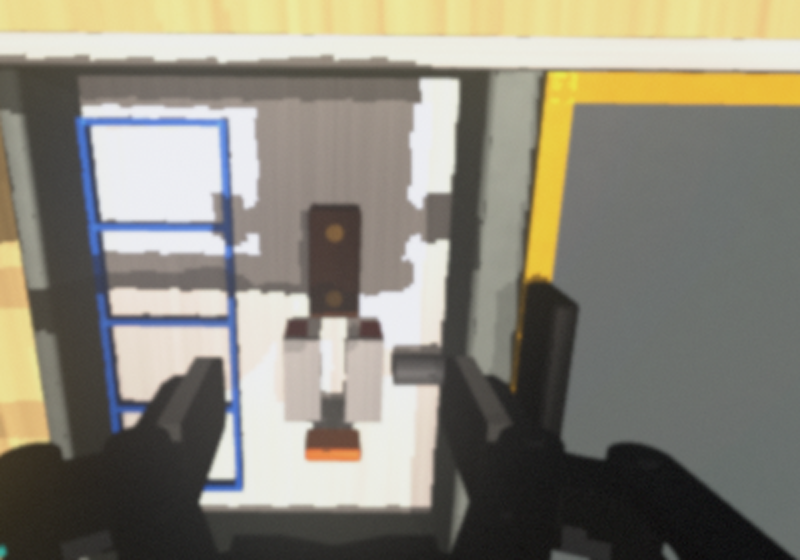

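The pull is out of the holder, with its dots at (335,232) and (334,299), centred where predicted, and the ejector has sprung back. Now grasp it.

>>> hand_motion --deltas '[[[-0.01, 0, 0.45], [0, 0, 0]], [[-0.01, 0, 0.9], [0, 0, 0]], [[-0.01, 0, 1.3], [0, 0, 0]], [[-0.01, 0, 1.5], [0, 0, 0]], [[-0.01, 0, 1.58], [0, 0, 0]], [[-0.01, 0, 1.58], [0, 0, 0]]]' --jaw 0.05

```text
time: 9.15
position: [0.5923, 0.0358, 0.0592]
tool_rot: [0.73, 0.684, -0.001, -0.001]
force: [-0.6, 0.3, 1.8]
finger_gap: 0.0501
grip_force: 0.0
```

>>> hand_motion --deltas '[[[0, 0, 0], [0, 0, 0]], [[0, 0, 0], [0, 0, 0]], [[0, 0, 0], [0, 0, 0]], [[0, 0, 0], [0, 0, 0]], [[0, 0, 0], [0, 0, 0]]]' --jaw 0.01 --squeeze 35

```text
time: 9.65
position: [0.5949, 0.0366, 0.0625]
tool_rot: [0.729, 0.684, 0.001, 0.002]
force: [-0.8, -1.0, 5.8]
finger_gap: 0.0272
grip_force: 35.5
```

>>> hand_motion --deltas '[[[0, 0, -0.3], [0, 0, 0]], [[0, 0, -0.7], [0, 0, 0]], [[0, 0, -1.1], [0, 0, 0]], [[0, 0, -1.2], [0, 0, 0]], [[0, 0, -1.2], [0, 0, 0]]]'

```text
time: 10.15
position: [0.5947, 0.037, 0.1832]
tool_rot: [0.729, 0.684, 0.002, 0.002]
force: [1.0, -0.4, 0.2]
finger_gap: 0.0272
grip_force: 34.8
```

```bash
python3 - <<'E'
from h import *
delta([.470,.3266,.21],-.125)
E
```

```text
delta [ 0.2811 -0.1428 -0.0275] [ 0.005 -0.     0.061] j [-0.07  0.19  1.66  0.    1.29 -0.01] p [0.5947 0.037  0.1832]
```

>>> hand_motion --deltas '[[[0.3, -0.15, -0.27], [0, 0, 0]], [[0.7, -0.35, -0.27], [0, 0, 0.03]], [[1.1, -0.55, -0.27], [0, 0, 0.06]], [[1.5, -0.75, -0.27], [0, 0, 0.06]], [[1.9, -0.95, -0.27], [0, 0, 0.06]], [[2.25, -1.15, -0.27], [0, 0, 0.06]], [[2.6, -1.35, -0.27], [0, 0, 0.06]], [[2.81, -1.43, -0.27], [0, 0, 0.06]], [[2.81, -1.43, -0.27], [0, 0, 0.06]], [[2.81, -1.43, -0.27], [0, 0, 0.06]]]'

```text
time: 11.15
position: [0.4672, 0.3262, 0.2052]
tool_rot: [0.749, 0.662, -0.002, -0.0]
force: [-1.0, 0.2, -0.3]
finger_gap: 0.0273
grip_force: 34.8
```

```bash
python3 - <<'E'
from h import *
o=bot.get_obs();im=imaging.grab_frame("wrist");save(im,"w4",None,1.25);np.save("w4.npy",np.r_[o["position"],o["tool_rot"]]);print(o["position"])
E
```

```text
[0.46723277 0.32617052 0.20516969]
```

View pics/w4.png

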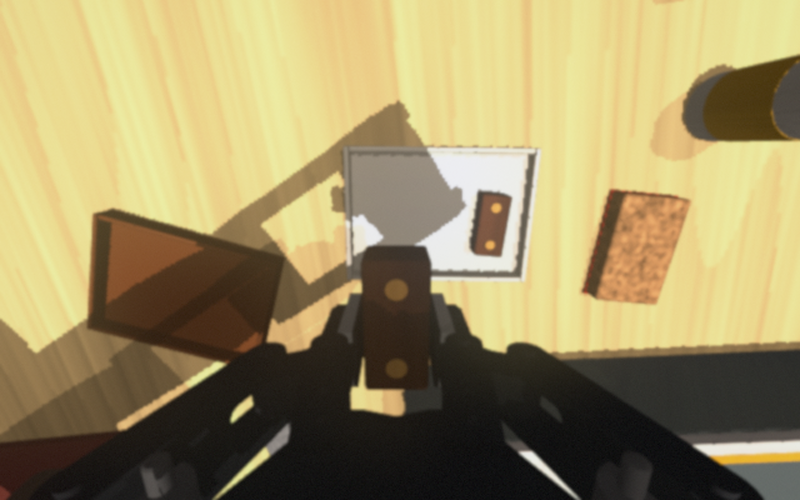

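The pull is held level, dots up, at (396,318); the white tray corners are at (345,148), (540,150), (524,280) and (348,279), with the earlier pull at (491,223).

```bash
python3 - <<'E'
from h import *
from scipy.optimize import least_squares
a=np.load("w4.npy");c=cam("wrist",dict(position=a[:3],tool_rot=a[3:]))
w=world(c,np.array([(345,148),(540,150),(524,280),(348,279)])/1.25,.024)[:,:2]
M=np.array([(-.09,.065),(.09,.065),(.09,-.065),(-.09,-.065)])
T=lambda p:M@np.array([[np.cos(p[2]),np.sin(p[2])],[-np.sin(p[2]),np.cos(p[2])]])+p[:2]
r=least_squares(lambda p:(T(p)-w).ravel(),[.5,.32,-.1]);p=r.x;print(p.round(4),(r.fun*1000).round(1))
e=world(c,np.array([(491,223)])/1.25,.029)[0,:2]-p[:2];cs,s=np.cos(p[2]),np.sin(p[2]);print("earlier local",e@np.array([[cs,-s],[s,cs]]))
delta([p[0]-.035*cs,p[1]-.035*s,.016],p[2])
E
```

```text
[ 0.5078  0.329  -0.1327] [-1.9  2.1  1.8  1.6  1.3 -2.4 -1.3 -1.3]
earlier local [ 0.04864132 -0.00350945]
delta [0.009  0.0047 0.1895] [-0.002  0.002  0.009] j [ 0.47  0.11  1.7  -0.    1.33  0.59] p [0.4678 0.3256 0.2056]
```

>>> hand_motion --deltas '[[[0.09, 0.05, 0.45], [0, 0, 0.008]], [[0.09, 0.05, 0.9], [0, 0, 0.008]], [[0.09, 0.05, 1.35], [0, 0, 0.008]], [[0.09, 0.05, 1.7], [0, 0, 0.008]], [[0.09, 0.05, 1.84], [0, 0, 0.008]], [[0.09, 0.05, 1.88], [0, 0, 0.008]], [[0.09, 0.05, 1.92], [0, 0, 0.008]], [[0.09, 0.05, 1.92], [0, 0, 0.008]]]'

```text
time: 12.0
position: [0.4759, 0.3352, 0.0169]
tool_rot: [0.752, 0.659, 0.001, 0.0]
force: [0.5, 0.7, 0.2]
finger_gap: 0.0269
grip_force: 34.8
```

>>> hand_motion --deltas '[[[0, 0, 0.02], [0, 0, 0]], [[0, 0, 0.04], [0, 0, 0]], [[0, 0, 0.04], [0, 0, 0]]]'

```text
time: 12.3
position: [0.4755, 0.3354, 0.0125]
tool_rot: [0.752, 0.659, 0.001, 0.0]
force: [0.0, 0.7, 2.3]
finger_gap: 0.0274
grip_force: 35.1
```

Converted, -0.001 m is -0.01.

>>> hand_motion --deltas '[[[0, 0, -0.01], [0, 0, 0]], [[0, 0, -0.01], [0, 0, 0]], [[0, 0, -0.01], [0, 0, 0]], [[0, 0, -0.01], [0, 0, 0]]]' --jaw 0.045

```text
time: 12.7
position: [0.4743, 0.3347, 0.0121]
tool_rot: [0.752, 0.659, -0.0, -0.0]
force: [-0.0, -0.4, 0.9]
finger_gap: 0.0449
grip_force: 0.0
```

>>> hand_motion --deltas '[[[0, 0, -0.3], [0, 0, 0]], [[0, 0, -0.7], [0, 0, 0]], [[0, 0, -1.15], [0, 0, 0]], [[0, 0, -1.6], [0, 0, 0]], [[0, 0, -2], [0, 0, 0]], [[0, 0, -2.5], [0, 0, 0]], [[0, 0, -2.5], [0, 0, 0]]]'

```text
time: 13.4
position: [0.4779, 0.3367, 0.2714]
tool_rot: [0.752, 0.659, 0.007, 0.002]
force: [0.6, 0.7, 1.2]
finger_gap: 0.0448
grip_force: 0.0
```

```bash
python3 - <<'E'
from h import *
save(imaging.grab_frame("wrist"),"w5")
o=bot.get_obs();delta([.49,-.27,.26],1.5)
E
```

```text
delta [-0.599   0.0929  0.005 ] [ 0.002 -0.01   1.51 ] j [0.48 0.09 1.6  0.   1.44 0.61] p [0.4766 0.3359 0.2674]
```

View pics/w5.png

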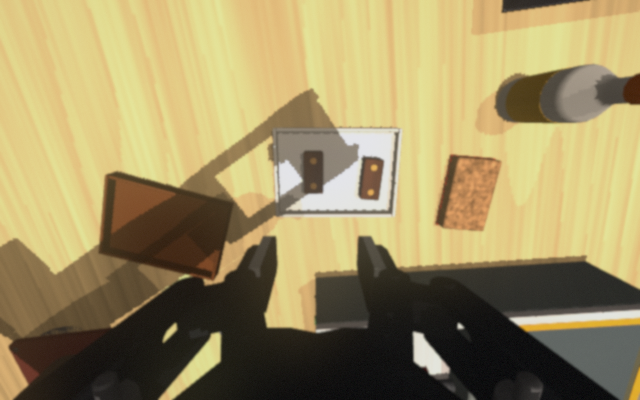

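Both pulls lie flat in the white tray, dots up: the new one at (313,171), the earlier one at (371,178). Now to the stock tray.

Converted, -0.31 m is -3.1, -0.445 m is -4.45.

>>> hand_motion --deltas '[[[-0.4, 0.08, -0.2], [0, 0, 0.1]], [[-0.85, 0.15, -0.3], [0, 0, 0.23]], [[-1.3, 0.2, -0.3], [0, 0, 0.35]], [[-1.75, 0.3, -0.3], [0, 0, 0.5]], [[-2.2, 0.35, -0.3], [0, 0, 0.62]], [[-2.65, 0.4, -0.3], [0, 0, 0.75]], [[-3.1, 0.45, -0.3], [0, 0, 0.88]], [[-3.55, 0.5, -0.3], [0, 0, 1]], [[-4, 0.55, -0.3], [0, 0, 1.12]], [[-4.45, 0.6, -0.3], [0, 0, 1.25]]]' --jaw 0.06

```text
time: 14.45
position: [0.4744, -0.1158, 0.2908]
tool_rot: [0.996, 0.092, -0.001, -0.001]
force: [1.4, -0.7, 0.1]
finger_gap: 0.0597
grip_force: 0.0
```

```bash
python3 -c "
from h import *
delta([.47,-.31,.29],1.5)"
```

```text
delta [-0.0398  0.1901  0.0007] [-0.001  0.002  0.254] j [-0.4  -0.15  1.79  0.    1.5   0.99] p [ 0.4744 -0.1158  0.2908]
```

Converted, 0.19 m is 1.9, 0.17 m is 1.7.

>>> hand_motion --deltas '[[[-0.1, 0.4, 0], [0, 0, 0.1]], [[-0.2, 0.85, 0], [0, 0, 0.2]], [[-0.3, 1.3, 0], [0, 0, 0.25]], [[-0.4, 1.7, 0], [0, 0, 0.25]], [[-0.4, 1.9, 0], [0, 0, 0.25]], [[-0.4, 1.9, 0], [0, 0, 0.25]]]'

```text
time: 15.05
position: [0.4707, -0.3106, 0.29]
tool_rot: [0.999, -0.032, -0.001, -0.001]
force: [0.0, -0.4, 0.7]
finger_gap: 0.06
grip_force: 0.0
```

```bash
python3 - <<'E'
from h import *
o=bot.get_obs();im=imaging.grab_frame("wrist");save(im,"w6",None,1.25);np.save("w6.npy",np.r_[o["position"],o["tool_rot"]]);print(o["position"],o["tool_rot"])
E
```

```text
[ 0.47073089 -0.31062098  0.29002539] [ 9.99474974e-01 -3.23655787e-02 -1.29450341e-03 -7.55388423e-04]
```

View pics/w6.png

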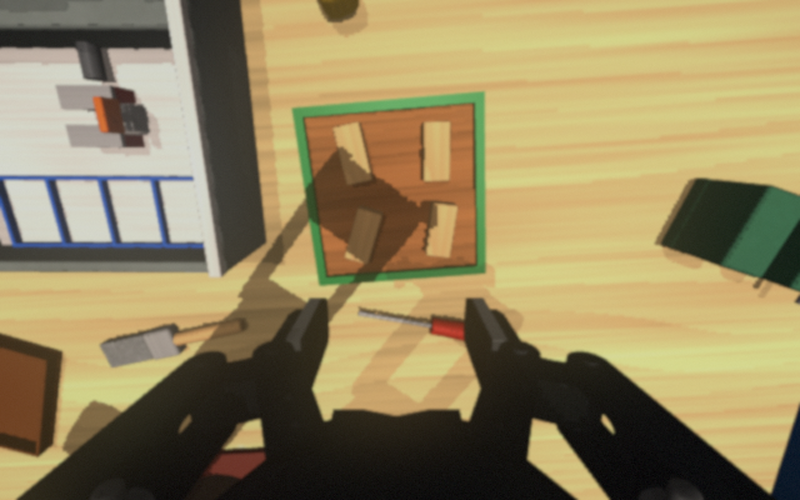

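The stock tray (corners 294,107 to 484,272) holds four blanks at about (353,154), (437,151), (365,235) and (443,230); two are part-shadowed. I'll localise by saturation and cross-check with these.

```bash
cat >> h.py <<'E'
S=(.489,-.306,.02)
def blanks(thr=None):
    o=bot.get_obs();im=imaging.grab_frame("wrist");return detect(im,o,thr)
def detect(im,o,thr=None):
    c=cam("wrist",o);cs,s=np.cos(S[2]),np.sin(S[2])
    q=np.array([(-.085,-.085),(.085,-.085),(.085,.085),(-.085,.085)])@np.array([[cs,s],[-s,cs]])+S[:2]
    mask=np.zeros(im.shape[:2],np.uint8);cv2.fillPoly(mask,[proj(c,np.c_[q,np.full(4,.045)]).round().astype(int)],1)
    f=im.astype(float)+1;r=f[...,2]/f[...,0] # blue/red, shadow-tolerant
    v=(np.clip(r,0,1)*255).astype(np.uint8)
    t,_=cv2.threshold(v[mask>0],0,255,cv2.THRESH_OTSU);t=thr or t
    m=cv2.morphologyEx(((v>t)&(mask>0)).astype(np.uint8),cv2.MORPH_OPEN,np.ones((3,3)))
    n,l,st,ce=cv2.connectedComponentsWithStats(m);out=[]
    for i in range(1,n):
        if st[i,4]<150:continue
        w=world(c,np.argwhere(l==i)[:,::-1],.064)[:,:2]
        (cx,cy),(a,b),_=R_=cv2.minAreaRect((w*1000).astype(np.float32))
        k=cv2.boxPoints(R_);e=k[1]-k[0] if np.linalg.norm(k[1]-k[0])>np.linalg.norm(k[2]-k[1]) else k[2]-k[1]
        y=np.arctan2(e[1],e[0]);y=(y+np.pi/2)%np.pi-np.pi/2
        print("blank mean",w.mean(0).round(4),"rect",round(cx,1),round(cy,1),"size",round(a),round(b),"yaw",round(y,3),"px",ce[i].round(),t)
E
python3 - <<'E'
from h import *
a=np.load("w6.npy");o=dict(position=a[:3],tool_rot=a[3:])
im=cv2.resize(cv2.imread("pics/w6.png"),(640,400),interpolation=cv2.INTER_AREA)[:,:,::-1]
c=cam("wrist",o)
print(world(c,np.array([(294,107),(484,93),(485,272),(322,284)])/1.25,.048))
detect(im,o)
for k in [[(334,127),(360,122),(371,180),(348,186)],[(424,122),(449,122),(450,181),(424,181)],[(363,208),(384,212),(367,262),(345,255)],[(434,202),(458,205),(450,258),(428,255)]]:
    w=world(c,np.array(k)/1.25,.064)[:,:2];d=(w[0]+w[1]-w[2]-w[3])/2;print(w.mean(0).round(4),np.linalg.norm(d).round(3),np.linalg.norm((w[0]+w[3]-w[1]-w[2])/2).round(3),np.arctan2(d[1],d[0]).round(3))
E
```

```text
[[ 0.58794379 -0.21025916  0.048     ]
 [ 0.58840789 -0.40725131  0.048     ]
 [ 0.3919966  -0.40984266  0.048     ]
 [ 0.38917648 -0.21436565  0.048     ]]
blank mean [ 0.5347 -0.3544] rect 533.8 -354.8 size 29 60 yaw -0.043 px [349. 120.] 112.0
blank mean [ 0.5382 -0.2682] rect 537.3 -268.4 size 61 30 yaw 0.131 px [282. 122.] 112.0
blank mean [ 0.4514 -0.3568] rect 450.7 -356.6 size 30 62 yaw -0.156 px [352. 183.] 112.0
blank mean [ 0.4508 -0.2714] rect 450.2 -271.2 size 29 63 yaw -0.354 px [291. 188.] 112.0
[ 0.5367 -0.2691] 0.059 0.026 0.119
[ 0.5333 -0.3552] 0.059 0.026 -0.023
[ 0.4507 -0.2729] 0.059 0.024 -0.424
[ 0.4498 -0.3588] 0.06 0.026 -0.155
```

```bash
sed -i 's/^S=.*/S=(.4894,-.3104,.013)/' h.py; python3 -c "
from h import *
delta([.5375,-.2688,.049],.13+1.571)"
```

```text
delta [ 0.0645 -0.0437  0.2412] [-0.003  0.002 -0.194] j [-0.72  0.04  1.61  0.    1.49  0.91] p [ 0.4709 -0.3089  0.2903]
```

The rows are not in the units I measure in: shifts go in units of 100 mm. I convert before sending: 0.241 m is 2.41, 0.235 m is 2.35.

>>> hand_motion --deltas '[[[0.3, -0.2, 0.3], [0, 0, -0.1]], [[0.64, -0.44, 0.6], [0, 0, -0.194]], [[0.64, -0.44, 1.1], [0, 0, -0.194]], [[0.64, -0.44, 1.55], [0, 0, -0.194]], [[0.64, -0.44, 1.9], [0, 0, -0.194]], [[0.64, -0.44, 2.2], [0, 0, -0.194]], [[0.64, -0.44, 2.35], [0, 0, -0.194]], [[0.64, -0.44, 2.41], [0, 0, -0.194]], [[0.64, -0.44, 2.41], [0, 0, -0.194]]]' --jaw 0.045

```text
time: 16.0
position: [0.5384, -0.2678, 0.0513]
tool_rot: [0.998, 0.067, -0.0, -0.0]
force: [0.5, 1.6, 1.3]
finger_gap: 0.0452
grip_force: 0.0
```

>>> hand_motion --deltas '[[[0, 0, 0], [0, 0, 0]], [[0, 0, 0], [0, 0, 0]], [[0, 0, 0], [0, 0, 0]], [[0, 0, 0], [0, 0, 0]], [[0, 0, 0], [0, 0, 0]]]' --jaw 0.01 --squeeze 35

```text
time: 16.5
position: [0.5397, -0.2693, 0.0535]
tool_rot: [0.998, 0.066, 0.002, 0.001]
force: [-0.2, 1.2, 6.3]
finger_gap: 0.0271
grip_force: 35.3
```

>>> hand_motion --deltas '[[[0, 0, -0.3], [0, 0, 0]], [[0, 0, -0.7], [0, 0, 0]], [[0, 0, -1.1], [0, 0, 0]], [[0, 0, -1.4], [0, 0, 0]], [[0, 0, -1.4], [0, 0, 0]]]'

```text
time: 17.0
position: [0.5412, -0.2704, 0.1981]
tool_rot: [0.998, 0.066, 0.004, 0.003]
force: [-0.6, -0.2, 0.1]
finger_gap: 0.0268
grip_force: 34.6
```

```bash
python3 -c "
from h import *
delta(bw(-.060,.085,.19),B[2]+1.571)"
```

```text
delta [ 0.0074 -0.3615  0.0056] [ 0.006 -0.009  0.196] j [-0.59  0.19  1.63 -0.    1.32  0.84] p [ 0.5412 -0.2704  0.1981]
```

>>> hand_motion --deltas '[[[0, -0.3, 0], [0, 0, 0.05]], [[0.02, -0.75, 0], [0, 0, 0.1]], [[0.03, -1.2, 0], [0, 0, 0.15]], [[0.04, -1.65, 0], [0, 0, 0.196]], [[0.05, -2.1, 0], [0, 0, 0.196]], [[0.06, -2.55, 0], [0, 0, 0.196]], [[0.07, -3, 0], [0, 0, 0.196]], [[0.07, -3.35, 0], [0, 0, 0.196]], [[0.07, -3.55, 0], [0, 0, 0.196]], [[0.07, -3.615, 0], [0, 0, 0.196]]]'

```text
time: 18.0
position: [0.4965, 0.0928, 0.1907]
tool_rot: [1.0, -0.03, -0.0, -0.0]
force: [0.1, -1.1, -0.3]
finger_gap: 0.0269
grip_force: 34.6
```

>>> hand_motion --deltas '[[[0, 0, 0], [0, 0, 0]], [[0, 0, 0], [0, 0, 0]]]'

```text
time: 18.2
position: [0.4974, 0.09, 0.191]
tool_rot: [0.999, -0.032, -0.0, 0.0]
force: [0.2, -0.5, -0.2]
finger_gap: 0.0266
grip_force: 34.6
```

```bash
python3 -c "
from h import *
delta(bw(-.060,.085,.072),B[2]+1.571)"
```

```text
delta [0.0035 0.0009 0.119 ] [ 0.001  0.    -0.   ] j [ 0.02 -0.03  1.88 -0.    1.3   1.66] p [0.4974 0.09   0.191 ]
```

Converted, 0.005 m is 0.05, 0.122 m is 1.22.

>>> hand_motion --deltas '[[[0.05, 0.01, 0.3], [0, 0, 0]], [[0.05, 0.01, 0.7], [0, 0, 0]], [[0.05, 0.01, 1], [0, 0, 0]], [[0.05, 0.01, 1.15], [0, 0, 0]], [[0.05, 0.01, 1.2], [0, 0, 0]], [[0.05, 0.01, 1.22], [0, 0, 0]], [[0.05, 0.01, 1.22], [0, 0, 0]]]'

```text
time: 18.9
position: [0.5032, 0.089, 0.0701]
tool_rot: [0.999, -0.032, 0.001, 0.0]
force: [-0.3, -0.1, -0.1]
finger_gap: 0.0274
grip_force: 34.6
```

>>> hand_motion --deltas '[[[0, 0, 0.02], [0, 0, 0]], [[0, 0, 0.02], [0, 0, 0]]]'

```text
time: 19.1
position: [0.5035, 0.0894, 0.0685]
tool_rot: [0.999, -0.032, 0.001, 0.0]
force: [0.7, -0.5, 1.1]
finger_gap: 0.0272
grip_force: 34.8
```

>>> hand_motion --deltas '[[[0, 0, 0], [0, 0, 0]], [[0, 0, 0], [0, 0, 0]], [[0, 0, 0], [0, 0, 0]]]' --jaw 0.042

```text
time: 19.4
position: [0.5033, 0.0842, 0.0695]
tool_rot: [0.999, -0.031, 0.001, 0.004]
force: [-8.0, -27.0, 15.2]
finger_gap: 0.0421
grip_force: 0.0
```

>>> hand_motion --deltas '[[[0, 0, -0.3], [0, 0, 0]], [[0, 0, -0.7], [0, 0, 0]], [[0, 0, -1.1], [0, 0, 0]], [[0, 0, -1.4], [0, 0, 0]], [[0, 0, -1.7], [0, 0, 0]], [[0, 0, -1.7], [0, 0, 0]]]'

```text
time: 20.0
position: [0.5052, 0.0898, 0.2432]
tool_rot: [0.999, -0.031, 0.005, -0.0]
force: [0.6, -1.0, -0.3]
finger_gap: 0.0421
grip_force: 0.0
```

```bash
python3 - <<'E'
from h import *
o=bot.get_obs();c=cam("wrist",o);im=imaging.grab_frame("wrist");save(im,"w7",None,1.25)
print((proj(c,np.array([bw(-.06,y,.055) for y in(-.084,-.028,.028,.084)]))*1.25).round(),o["position"])
delta([.4505,-.2718,.26],-.365+1.571)
E
```

```text
[[570. 229.]
 [513. 229.]
 [457. 229.]
 [400. 229.]] [0.50517427 0.08980426 0.24321506]
delta [-0.0305  0.3642 -0.0199] [-0.001 -0.006  0.302] j [ 0.02 -0.06  1.81  0.    1.39  1.66] p [0.504  0.0897 0.2405]
```

View pics/w7.png

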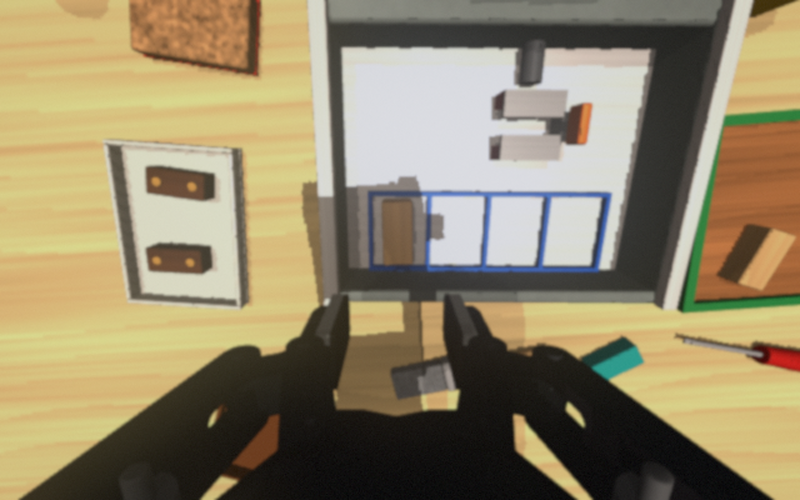

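The first blank lies flat in pocket 3 at (398,230). The fingers met the side wall on opening, so near the walls I'll open less. Next blank.

Converted, 0.364 m is 3.64, 0.345 m is 3.45.

>>> hand_motion --deltas '[[[-0.05, 0.4, -0.2], [0, 0, 0.05]], [[-0.1, 0.85, -0.4], [0, 0, 0.1]], [[-0.15, 1.3, -0.5], [0, 0, 0.15]], [[-0.2, 1.75, -0.5], [0, 0, 0.2]], [[-0.25, 2.2, -0.5], [0, 0, 0.25]], [[-0.3, 2.65, -0.5], [0, 0, 0.3]], [[-0.3, 3.1, -0.5], [0, 0, 0.3]], [[-0.3, 3.45, -0.5], [0, 0, 0.3]], [[-0.3, 3.64, -0.5], [0, 0, 0.3]], [[-0.3, 3.64, -0.5], [0, 0, 0.3]]]' --jaw 0.045

```text
time: 21.05
position: [0.4483, -0.2737, 0.2855]
tool_rot: [0.983, -0.182, -0.001, -0.0]
force: [0.9, 0.7, 0.7]
finger_gap: 0.0452
grip_force: 0.0
```

```bash
python3 -c "
from h import *
blanks()
delta([.4505,-.2718,.049],-.365+1.571)"
```

```text
blank mean [ 0.5349 -0.3542] rect 534.1 -354.0 size 30 60 yaw -0.036 px [354.  84.] 111.0
blank mean [ 0.451  -0.3565] rect 450.3 -356.2 size 31 61 yaw -0.174 px [376. 148.] 111.0
blank mean [ 0.4492 -0.2705] rect 448.8 -270.8 size 29 60 yaw -0.367 px [315. 172.] 111.0
delta [ 0.0023 -0.0008  0.2367] [-0.001  0.003 -0.001] j [-0.7  -0.05  1.71  0.    1.48  1.24] p [ 0.4486 -0.2722  0.2857]
```

>>> hand_motion --deltas '[[[0, -0.01, 0.4], [0, 0, 0]], [[0, -0.01, 0.85], [0, 0, 0]], [[0, -0.01, 1.3], [0, 0, 0]], [[0, -0.01, 1.75], [0, 0, 0]], [[0, -0.01, 2.1], [0, 0, 0]], [[0, -0.01, 2.3], [0, 0, 0]], [[0, -0.01, 2.37], [0, 0, 0]], [[0, -0.01, 2.37], [0, 0, 0]]]'

```text
time: 21.9
position: [0.4492, -0.2692, 0.0493]
tool_rot: [0.984, -0.18, -0.001, -0.001]
force: [0.4, 0.5, 0.6]
finger_gap: 0.0452
grip_force: 0.0
```

>>> hand_motion --deltas '[[[0, 0, 0], [0, 0, 0]], [[0, 0, 0], [0, 0, 0]], [[0, 0, 0], [0, 0, 0]], [[0, 0, 0], [0, 0, 0]], [[0, 0, 0], [0, 0, 0]]]' --jaw 0.01 --squeeze 35

```text
time: 22.4
position: [0.4508, -0.2716, 0.052]
tool_rot: [0.984, -0.181, 0.001, 0.001]
force: [0.2, 1.5, 6.3]
finger_gap: 0.0269
grip_force: 35.6
```

>>> hand_motion --deltas '[[[0, 0, -0.3], [0, 0, 0]], [[0, 0, -0.7], [0, 0, 0]], [[0, 0, -1.1], [0, 0, 0]], [[0, 0, -1.4], [0, 0, 0]], [[0, 0, -1.4], [0, 0, 0]]]'

```text
time: 22.9
position: [0.4523, -0.2731, 0.1963]
tool_rot: [0.984, -0.181, 0.004, 0.003]
force: [0.2, -0.2, 1.0]
finger_gap: 0.0272
grip_force: 34.8
```

```bash
python3 -c "
from h import *
delta(bw(-.060,.029,.19),B[2]+1.571)"
```

```text
delta [-0.0668 -0.3021  0.0047] [ 0.005 -0.009 -0.3  ] j [-0.69  0.01  1.82  0.    1.3   1.24] p [ 0.4523 -0.2731  0.1963]
```

>>> hand_motion --deltas '[[[-0.07, -0.3, 0], [0, 0, -0.05]], [[-0.15, -0.75, 0], [0, 0, -0.1]], [[-0.25, -1.2, 0], [0, 0, -0.15]], [[-0.35, -1.65, 0], [0, 0, -0.2]], [[-0.45, -2.1, 0], [0, 0, -0.25]], [[-0.55, -2.5, 0], [0, 0, -0.3]], [[-0.65, -2.85, 0], [0, 0, -0.3]], [[-0.66, -3.02, 0], [0, 0, -0.3]], [[-0.66, -3.02, 0], [0, 0, -0.3]], [[-0.66, -3.02, 0], [0, 0, -0.3]]]'

```text
time: 23.9
position: [0.4949, 0.0348, 0.1896]
tool_rot: [1.0, -0.031, -0.001, 0.0]
force: [0.6, -0.5, -0.7]
finger_gap: 0.027
grip_force: 34.9
```

```bash
python3 -c "
from h import *
delta(bw(-.059,.0285,.068),B[2]+1.571)"
```

```text
delta [0.0037 0.0022 0.1216] [0.    0.001 0.001] j [-0.09 -0.06  1.9  -0.    1.3   1.54] p [0.4949 0.0348 0.1896]
```

>>> hand_motion --deltas '[[[0.04, 0.01, 0.3], [0, 0, 0]], [[0.04, 0.01, 0.7], [0, 0, 0]], [[0.04, 0.01, 1], [0, 0, 0]], [[0.04, 0.01, 1.13], [0, 0, 0]], [[0.04, 0.01, 1.19], [0, 0, 0]], [[0.04, 0.01, 1.23], [0, 0, 0]], [[0.04, 0.01, 1.23], [0, 0, 0]]]'

```text
time: 24.6
position: [0.5001, 0.0332, 0.0682]
tool_rot: [0.999, -0.032, 0.001, 0.0]
force: [-0.6, 0.6, -0.6]
finger_gap: 0.0272
grip_force: 34.8
```

>>> hand_motion --deltas '[[[0, 0, 0], [0, 0, 0]], [[0, 0, 0], [0, 0, 0]], [[0, 0, 0], [0, 0, 0]]]' --jaw 0.038

```text
time: 24.9
position: [0.4999, 0.0336, 0.0682]
tool_rot: [1.0, -0.032, 0.001, 0.0]
force: [0.5, -0.1, 0.6]
finger_gap: 0.0378
grip_force: 0.0
```

>>> hand_motion --deltas '[[[0, 0, -0.3], [0, 0, 0]], [[0, 0, -0.7], [0, 0, 0]], [[0, 0, -1.1], [0, 0, 0]], [[0, 0, -1.4], [0, 0, 0]], [[0, 0, -1.8], [0, 0, 0]], [[0, 0, -2], [0, 0, 0]]]'

```text
time: 25.5
position: [0.5006, 0.0336, 0.2717]
tool_rot: [1.0, -0.031, 0.003, 0.0]
force: [0.3, 0.3, -0.4]
finger_gap: 0.0378
grip_force: 0.0
```

```bash
python3 -c "
from h import *
delta([.4507,-.3565,.28],-.165+1.571)"
```

```text
delta [-0.0252  0.3925 -0.0083] [-0.    -0.006  0.102] j [-0.09 -0.11  1.79 -0.    1.45  1.54] p [0.5006 0.0336 0.2717]
```

Converted, 0.393 m is 3.93, 0.385 m is 3.85.

>>> hand_motion --deltas '[[[-0.05, 0.4, 0], [0, 0, 0.05]], [[-0.1, 0.85, -0.05], [0, 0, 0.1]], [[-0.15, 1.3, -0.08], [0, 0, 0.1]], [[-0.2, 1.75, -0.08], [0, 0, 0.1]], [[-0.25, 2.2, -0.08], [0, 0, 0.1]], [[-0.25, 2.65, -0.08], [0, 0, 0.1]], [[-0.25, 3.1, -0.08], [0, 0, 0.1]], [[-0.25, 3.55, -0.08], [0, 0, 0.1]], [[-0.25, 3.85, -0.08], [0, 0, 0.1]], [[-0.25, 3.93, -0.08], [0, 0, 0.1]]]' --jaw 0.045

```text
time: 26.5
position: [0.4486, -0.36, 0.2752]
tool_rot: [0.997, -0.083, -0.0, 0.0]
force: [-0.3, 0.3, -0.0]
finger_gap: 0.0453
grip_force: 0.0
```

>>> hand_motion --deltas '[[[0, 0, 0], [0, 0, 0]]]'

```text
time: 26.6
position: [0.4492, -0.3578, 0.2751]
tool_rot: [0.997, -0.082, -0.0, -0.0]
force: [0.9, 1.2, 0.2]
finger_gap: 0.045
grip_force: 0.0
```

```bash
python3 -c "
from h import *
blanks()
delta([.4507,-.3565,.049],-.165+1.571)"
```

```text
blank mean [ 0.5348 -0.3552] rect 534.0 -355.2 size 28 60 yaw -0.037 px [304. 106.] 112.0
blank mean [ 0.4508 -0.3577] rect 450.0 -358.4 size 29 61 yaw -0.175 px [318. 173.] 112.0
delta [ 1.300e-03 -2.000e-04  2.262e-01] [-0.001  0.     0.001] j [-0.81  0.07  1.61  0.    1.46  0.93] p [ 0.4494 -0.3567  0.2752]
```

Converted, 0.226 m is 2.26, 0.22 m is 2.2.

>>> hand_motion --deltas '[[[0, 0, 0.4], [0, 0, 0]], [[0, 0, 0.85], [0, 0, 0]], [[0, 0, 1.3], [0, 0, 0]], [[0, 0, 1.7], [0, 0, 0]], [[0, 0, 2], [0, 0, 0]], [[0, 0, 2.2], [0, 0, 0]], [[0, 0, 2.26], [0, 0, 0]], [[0, 0, 2.26], [0, 0, 0]]]'

```text
time: 27.45
position: [0.4496, -0.3555, 0.0489]
tool_rot: [0.997, -0.081, -0.001, -0.001]
force: [0.2, -0.6, -0.0]
finger_gap: 0.0451
grip_force: 0.0
```

>>> hand_motion --deltas '[[[0, 0, 0], [0, 0, 0]], [[0, 0, 0], [0, 0, 0]], [[0, 0, 0], [0, 0, 0]], [[0, 0, 0], [0, 0, 0]], [[0, 0, 0], [0, 0, 0]]]' --jaw 0.01 --squeeze 35

```text
time: 27.95
position: [0.4507, -0.3579, 0.0513]
tool_rot: [0.997, -0.082, 0.001, 0.001]
force: [0.0, 1.7, 7.8]
finger_gap: 0.0272
grip_force: 35.2
```

>>> hand_motion --deltas '[[[0, 0, -0.3], [0, 0, 0]], [[0, 0, -0.7], [0, 0, 0]], [[0, 0, -1.1], [0, 0, 0]], [[0, 0, -1.4], [0, 0, 0]], [[0, 0, -1.4], [0, 0, 0]]]'

```text
time: 28.45
position: [0.4519, -0.3596, 0.1959]
tool_rot: [0.997, -0.082, 0.004, 0.004]
force: [0.5, -1.2, 1.4]
finger_gap: 0.027
grip_force: 34.6
```

```bash
python3 -c "
from h import *
delta(bw(-.058,-.028,.19),B[2]+1.571)"
```

```text
delta [-0.0115 -0.3383  0.0036] [ 0.007 -0.008 -0.1  ] j [-0.81  0.13  1.7  -0.    1.3   0.93] p [ 0.4519 -0.3596  0.1959]
```

Converted, -0.338 m is -3.38, -0.325 m is -3.25.

>>> hand_motion --deltas '[[[0, -0.3, 0], [0, 0, -0.05]], [[-0.02, -0.75, 0], [0, 0, -0.1]], [[-0.04, -1.2, 0], [0, 0, -0.1]], [[-0.06, -1.65, 0], [0, 0, -0.1]], [[-0.08, -2.1, 0], [0, 0, -0.1]], [[-0.11, -2.5, 0], [0, 0, -0.1]], [[-0.11, -2.95, 0], [0, 0, -0.1]], [[-0.11, -3.25, 0], [0, 0, -0.1]], [[-0.11, -3.38, 0], [0, 0, -0.1]], [[-0.11, -3.38, 0], [0, 0, -0.1]]]'

```text
time: 29.45
position: [0.4933, -0.0206, 0.1888]
tool_rot: [1.0, -0.03, -0.0, -0.0]
force: [0.6, -0.3, -0.5]
finger_gap: 0.0272
grip_force: 34.7
```

>>> hand_motion --deltas '[[[0, 0, 0], [0, 0, 0]]]'

```text
time: 29.55
position: [0.4933, -0.0225, 0.1889]
tool_rot: [1.0, -0.032, -0.0, 0.0]
force: [-0.0, -0.3, -0.3]
finger_gap: 0.0273
grip_force: 34.7
```

```bash
python3 -c "
from h import *
delta(bw(-.059,-.0275,.067),B[2]+1.571)"
```

```text
delta [0.0015 0.0008 0.1219] [0.001 0.001 0.   ] j [-0.2  -0.06  1.91 -0.    1.3   1.43] p [ 0.4933 -0.0225  0.1889]
```

Converted, 0.123 m is 1.23, 0.119 m is 1.19.

>>> hand_motion --deltas '[[[0.02, 0.01, 0.3], [0, 0, 0]], [[0.02, 0.01, 0.7], [0, 0, 0]], [[0.02, 0.01, 1], [0, 0, 0]], [[0.02, 0.01, 1.13], [0, 0, 0]], [[0.02, 0.01, 1.19], [0, 0, 0]], [[0.02, 0.01, 1.23], [0, 0, 0]], [[0.02, 0.01, 1.23], [0, 0, 0]]]'

```text
time: 30.25
position: [0.4963, -0.0234, 0.0672]
tool_rot: [0.999, -0.032, 0.001, 0.0]
force: [0.2, -0.4, 0.2]
finger_gap: 0.0272
grip_force: 34.7
```

>>> hand_motion --deltas '[[[0, 0, 0], [0, 0, 0]], [[0, 0, 0], [0, 0, 0]], [[0, 0, 0], [0, 0, 0]]]' --jaw 0.038

```text
time: 30.55
position: [0.4961, -0.0229, 0.0672]
tool_rot: [1.0, -0.031, 0.001, 0.0]
force: [0.8, -0.7, -0.2]
finger_gap: 0.0383
grip_force: 0.0
```

>>> hand_motion --deltas '[[[0, 0, -0.3], [0, 0, 0]], [[0, 0, -0.7], [0, 0, 0]], [[0, 0, -1.1], [0, 0, 0]], [[0, 0, -1.4], [0, 0, 0]], [[0, 0, -1.8], [0, 0, 0]], [[0, 0, -2], [0, 0, 0]]]'

```text
time: 31.15
position: [0.4968, -0.023, 0.2707]
tool_rot: [1.0, -0.031, 0.003, 0.0]
force: [0.3, -0.8, 1.1]
finger_gap: 0.0381
grip_force: 0.0
```

```bash
python3 -c "
from h import *
delta([.5345,-.3552,.27],-.037+1.571)"
```

```text
delta [0.0585 0.3292 0.0013] [ 0.001 -0.006 -0.026] j [-0.2  -0.12  1.81  0.    1.45  1.43] p [ 0.4968 -0.023   0.2707]
```

>>> hand_motion --deltas '[[[0.05, 0.4, 0], [0, 0, -0.026]], [[0.15, 0.85, 0], [0, 0, -0.026]], [[0.25, 1.3, 0], [0, 0, -0.026]], [[0.35, 1.75, 0], [0, 0, -0.026]], [[0.45, 2.2, 0], [0, 0, -0.026]], [[0.55, 2.65, 0], [0, 0, -0.026]], [[0.58, 3.05, 0], [0, 0, -0.026]], [[0.58, 3.28, 0], [0, 0, -0.026]], [[0.58, 3.28, 0], [0, 0, -0.026]], [[0.58, 3.28, 0], [0, 0, -0.026]]]' --jaw 0.045

```text
time: 32.15
position: [0.5325, -0.3538, 0.2661]
tool_rot: [1.0, -0.019, -0.0, -0.0]
force: [-0.0, -0.3, 0.5]
finger_gap: 0.0451
grip_force: 0.0
```

```bash
python3 -c "
from h import *
blanks()
delta([.5345,-.3552,.049],-.037+1.571)"
```

```text
blank mean [ 0.5364 -0.3551] rect 535.3 -355.3 size 28 60 yaw -0.025 px [319. 172.] 117.0
blank mean [ 0.4302 -0.2684] rect 431.7 -267.1 size 31 50 yaw -0.376 px [259. 251.] 117.0
delta [0.0019 0.0021 0.2173] [-0.001  0.    -0.   ] j [-0.71  0.23  1.44  0.    1.46  0.9 ] p [ 0.5327 -0.3531  0.2663]
```

>>> hand_motion --deltas '[[[0.02, 0.02, 0.4], [0, 0, 0]], [[0.02, 0.02, 0.85], [0, 0, 0]], [[0.02, 0.02, 1.3], [0, 0, 0]], [[0.02, 0.02, 1.7], [0, 0, 0]], [[0.02, 0.02, 2], [0, 0, 0]], [[0.02, 0.02, 2.11], [0, 0, 0]], [[0.02, 0.02, 2.17], [0, 0, 0]], [[0.02, 0.02, 2.17], [0, 0, 0]]]'

```text
time: 33.0
position: [0.5353, -0.3557, 0.0502]
tool_rot: [1.0, -0.018, 0.0, 0.0]
force: [-0.8, -1.1, -0.2]
finger_gap: 0.0453
grip_force: 0.0
```

>>> hand_motion --deltas '[[[0, 0, 0], [0, 0, 0]], [[0, 0, 0], [0, 0, 0]], [[0, 0, 0], [0, 0, 0]], [[0, 0, 0], [0, 0, 0]], [[0, 0, 0], [0, 0, 0]]]' --jaw 0.01 --squeeze 35

```text
time: 33.5
position: [0.5361, -0.3571, 0.0519]
tool_rot: [1.0, -0.019, 0.002, 0.001]
force: [0.6, 1.0, 6.2]
finger_gap: 0.027
grip_force: 35.5
```

>>> hand_motion --deltas '[[[0, 0, -0.3], [0, 0, 0]], [[0, 0, -0.7], [0, 0, 0]], [[0, 0, -1.1], [0, 0, 0]], [[0, 0, -1.4], [0, 0, 0]], [[0, 0, -1.4], [0, 0, 0]]]'

```text
time: 34.0
position: [0.5373, -0.3583, 0.1966]
tool_rot: [1.0, -0.019, 0.004, 0.004]
force: [0.4, -0.8, 0.2]
finger_gap: 0.0269
grip_force: 34.7
```

```bash
python3 -c "
from h import *
delta(bw(-.059,-.080,.19),B[2]+1.571)"
```

```text
delta [-0.0565 -0.2806  0.0041] [ 0.007 -0.009  0.026] j [-0.71  0.29  1.52 -0.    1.33  0.9 ] p [ 0.5373 -0.3583  0.1966]
```

>>> hand_motion --deltas '[[[-0.05, -0.3, 0], [0, 0, 0.026]], [[-0.15, -0.75, 0], [0, 0, 0.026]], [[-0.25, -1.2, 0], [0, 0, 0.026]], [[-0.35, -1.65, 0], [0, 0, 0.026]], [[-0.45, -2.1, 0], [0, 0, 0.026]], [[-0.56, -2.5, 0], [0, 0, 0.026]], [[-0.56, -2.75, 0], [0, 0, 0.026]], [[-0.56, -2.8, 0], [0, 0, 0.026]], [[-0.56, -2.8, 0], [0, 0, 0.026]]]'

```text
time: 34.9
position: [0.4889, -0.0736, 0.189]
tool_rot: [1.0, -0.031, -0.0, 0.0]
force: [-0.1, -0.8, -0.8]
finger_gap: 0.027
grip_force: 34.7
```

>>> hand_motion --deltas '[[[0, 0, 0], [0, 0, 0]]]'

```text
time: 35.0
position: [0.4891, -0.075, 0.1891]
tool_rot: [0.999, -0.032, -0.0, 0.0]
force: [0.2, 0.2, -1.1]
finger_gap: 0.027
grip_force: 34.7
```

```bash
python3 -c "
from h import *
delta(bw(-.060,-.079,.067),B[2]+1.571)"
```

```text
delta [ 0.0013 -0.0003  0.1221] [ 0.001  0.    -0.   ] j [-0.31 -0.06  1.9  -0.    1.3   1.32] p [ 0.4891 -0.075   0.1891]
```

Converted, 0.123 m is 1.23, 0.119 m is 1.19.

>>> hand_motion --deltas '[[[0.01, 0, 0.3], [0, 0, 0]], [[0.01, 0, 0.7], [0, 0, 0]], [[0.01, 0, 1], [0, 0, 0]], [[0.01, 0, 1.13], [0, 0, 0]], [[0.01, 0, 1.19], [0, 0, 0]], [[0.01, 0, 1.23], [0, 0, 0]], [[0.01, 0, 1.23], [0, 0, 0]]]'

```text
time: 35.7
position: [0.4912, -0.0748, 0.0676]
tool_rot: [0.999, -0.032, 0.001, 0.0]
force: [-0.4, -0.4, -0.1]
finger_gap: 0.0271
grip_force: 34.7
```

>>> hand_motion --deltas '[[[0, 0, 0], [0, 0, 0]], [[0, 0, 0], [0, 0, 0]], [[0, 0, 0], [0, 0, 0]]]' --jaw 0.034

```text
time: 36.0
position: [0.4906, -0.0742, 0.067]
tool_rot: [1.0, -0.032, 0.001, 0.0]
force: [0.4, 0.1, 1.1]
finger_gap: 0.0342
grip_force: 0.0
```

>>> hand_motion --deltas '[[[0, 0, -0.3], [0, 0, 0]], [[0, 0, -0.7], [0, 0, 0]], [[0, 0, -1.1], [0, 0, 0]], [[0, 0, -1.4], [0, 0, 0]], [[0, 0, -1.8], [0, 0, 0]], [[0, 0, -2.2], [0, 0, 0]], [[0, 0, -2.2], [0, 0, 0]]]'

```text
time: 36.7
position: [0.4931, -0.075, 0.2936]
tool_rot: [0.999, -0.031, 0.006, 0.002]
force: [-0.0, -0.5, -0.5]
finger_gap: 0.034
grip_force: 0.0
```

```bash
python3 - <<'E'
from h import *
save(imaging.grab_frame("wrist"),"w8",None,1.25)
delta(bw(.128,0,.24),B[2])
E
```

```text
delta [ 0.1862 -0.0786  0.0515] [ 0.007 -0.004 -1.57 ] j [-0.31 -0.13  1.78  0.    1.48  1.32] p [ 0.4919 -0.0746  0.2903]
```

View pics/w8.png

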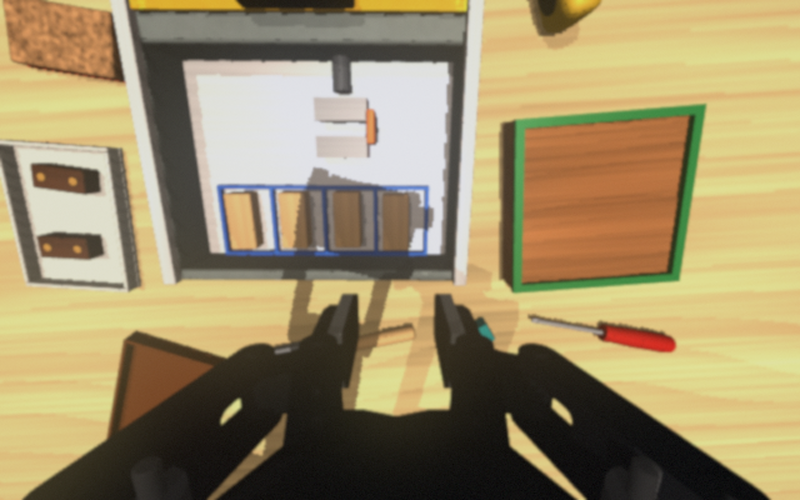

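All four blanks lie flat in the pockets ((241,220), (297,220), (347,219), (394,220)), the stock tray is empty, and both pulls are in the white tray. Now shut the guard.

>>> hand_motion --deltas '[[[0.18, -0.08, 0.1], [0, 0, -0.15]], [[0.36, -0.16, 0.2], [0, 0, -0.3]], [[0.54, -0.24, 0.3], [0, 0, -0.45]], [[0.72, -0.32, 0.4], [0, 0, -0.6]], [[0.9, -0.4, 0.45], [0, 0, -0.75]], [[1.08, -0.48, 0.5], [0, 0, -0.9]], [[1.26, -0.56, 0.5], [0, 0, -1.05]], [[1.44, -0.64, 0.5], [0, 0, -1.2]], [[1.6, -0.72, 0.5], [0, 0, -1.33]], [[1.75, -0.78, 0.5], [0, 0, -1.45]]]' --jaw 0.05

```text
time: 37.75
position: [0.6695, -0.0066, 0.2341]
tool_rot: [0.767, 0.641, -0.001, -0.001]
force: [-0.5, 0.4, 0.4]
finger_gap: 0.0501
grip_force: 0.0
```

```bash
python3 -c "
from h import *
delta(bw(.128,0,.13),B[2])"
```

```text
delta [0.0012 0.0139 0.1041] [-0.003 -0.    -0.115] j [-0.13  0.33  1.39  0.    1.42  0.05] p [ 0.6695 -0.0066  0.2341]
```

>>> hand_motion --deltas '[[[0, 0.14, 0], [0, 0, -0.115]], [[0.01, 0.14, 0.3], [0, 0, -0.115]], [[0.01, 0.14, 0.6], [0, 0, -0.115]], [[0.01, 0.14, 0.9], [0, 0, -0.115]], [[0.01, 0.14, 1.02], [0, 0, -0.115]], [[0.01, 0.14, 1.02], [0, 0, -0.115]]]'

```text
time: 38.35
position: [0.6811, -0.0086, 0.1304]
tool_rot: [0.731, 0.682, -0.002, -0.003]
force: [-0.2, 0.8, -0.0]
finger_gap: 0.05
grip_force: 0.0
```

>>> hand_motion --deltas '[[[0, 0, 0], [0, 0, 0]], [[0, 0, 0], [0, 0, 0]], [[0, 0, 0], [0, 0, 0]], [[0, 0, 0], [0, 0, 0]], [[0, 0, 0], [0, 0, 0]], [[0, 0, 0], [0, 0, 0]]]' --jaw 0.004 --squeeze 40

```text
time: 38.95
position: [0.683, -0.0089, 0.1368]
tool_rot: [0.731, 0.682, -0.0, -0.0]
force: [-7.8, 0.5, 7.2]
finger_gap: 0.0112
grip_force: 41.8
```

>>> hand_motion --deltas '[[[0, -0.2, -0.03], [0, 0, 0]], [[0, -0.5, -0.03], [0, 0, 0]], [[0, -0.8, -0.03], [0, 0, 0]], [[0, -1.1, -0.03], [0, 0, 0]], [[0, -1.4, -0.03], [0, 0, 0]], [[0, -1.65, -0.03], [0, 0, 0]], [[0, -1.9, -0.03], [0, 0, 0]], [[0, -2.1, -0.03], [0, 0, 0]], [[0, -2.25, -0.03], [0, 0, 0]], [[0, -2.25, -0.03], [0, 0, 0]]]'

```text
time: 39.95
position: [0.4568, 0.0066, 0.1368]
tool_rot: [0.731, 0.682, -0.001, -0.001]
force: [-2.0, -1.9, -10.7]
finger_gap: 0.0107
grip_force: 44.0
```

```bash
python3 -c "
from h import *
print(wb(bot.get_obs()['position']))"
```

```text
[[-0.09870183  0.0001812 ]]
```

Converted, -0.012 m is -0.12, -0.008 m is -0.08.

>>> hand_motion --deltas '[[[0, -0.04, 0], [0, 0, 0]], [[0, -0.08, 0], [0, 0, 0]], [[0, -0.12, 0], [0, 0, 0]], [[0, -0.12, 0], [0, 0, 0]], [[0, -0.12, 0], [0, 0, 0]]]'

```text
time: 40.45
position: [0.4513, 0.007, 0.1369]
tool_rot: [0.731, 0.682, 0.003, 0.004]
force: [21.4, -1.2, -31.0]
finger_gap: 0.0109
grip_force: 41.8
```

```bash
python3 -c "
from h import *
print(wb(bot.get_obs()['position']))"
```

```text
[[-0.10418024  0.00021906]]
```

>>> hand_motion --deltas '[[[0, 0, 0], [0, 0, 0]], [[0, 0, 0], [0, 0, 0]], [[0, 0.04, 0], [0, 0, 0]], [[0, 0.05, 0], [0, 0, 0]]]' --jaw 0.05

```text
time: 40.85
position: [0.4533, 0.007, 0.1384]
tool_rot: [0.731, 0.682, 0.001, 0.001]
force: [0.6, -0.1, 1.0]
finger_gap: 0.0498
grip_force: 0.0
```

>>> hand_motion --deltas '[[[0, 0, -0.3], [0, 0, 0]], [[0, 0, -0.7], [0, 0, 0]], [[0, 0, -1.2], [0, 0, 0]], [[0, 0, -1.6], [0, 0, 0]], [[-0.4, 0, -1.6], [0, 0, 0]], [[-0.8, 0, -1.6], [0, 0, 0]], [[-0.8, 0, -1.6], [0, 0, 0]]]'

```text
time: 41.55
position: [0.4466, -0.0762, 0.2982]
tool_rot: [0.732, 0.681, -0.0, 0.001]
force: [1.0, 1.2, 0.9]
finger_gap: 0.05
grip_force: 0.0
```

```bash
python3 - <<'E'
from h import *
o=bot.get_obs();c=cam("wrist",o);im=imaging.grab_frame("wrist");save(im,"w9",None,1.25)
print((proj(c,[bw(-.104,0,.154),bw(-.11,.13,.12)])*1.25).round())
E
```

```text
[[395. 133.]
 [386. -41.]]
```

View pics/w9.png

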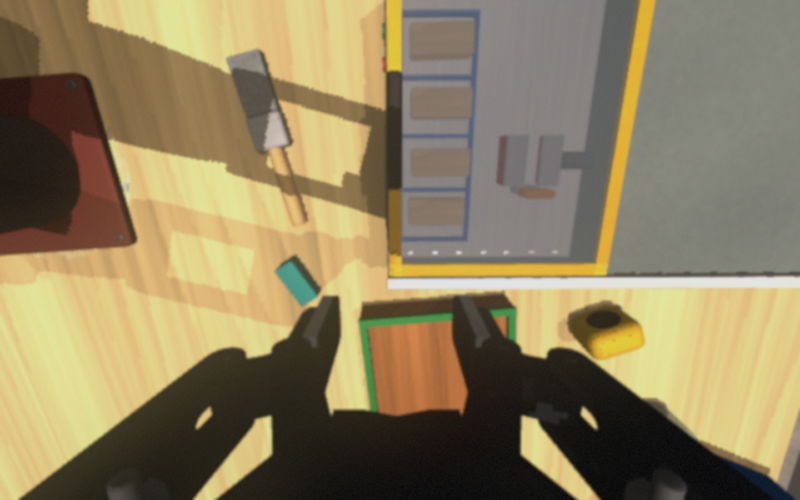

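The guard is fully shut (handle at (394,130), predicted (395,133)) over four blanks in their pockets. Handing in.

```bash
python3 -c "
from cell import bot
print(bot.sign_off())"
```

```text
the job is handed in; nothing more can be done
None
```

The job is done and handed in at about 42 s: the drilled pull lies flat, dots up, beside the earlier one in the white tray, all four blanks are in their pockets, and the guard is fully shut; the one hitch was a brief 27 N finger contact with the borer's side wall when releasing the first blank.

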